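# Fetch the drip tray from under a wet bench, charge it at the plunger can, put it back

## Robot

A 6-joint arm with a two-finger parallel gripper is mounted at the origin on the work surface. World frame = base frame: x ahead of the robot, y to its left, z up, the work surface at z = 0. Lengths are in m, angles in rad, forces in N, time in s.
With the tool pointing down it reaches from about 0.375 to 0.925 m from the base axis. Payload 5.7 kg.
Tool frame: the origin (TCP) lies midway between the tips of the shut fingers; the grasp point (between the pads) lies 19 mm behind it; z points along the fingers, y is the line along which they close (so a half turn about z gives the same grasp; the last joint's range is limited). The gripper opens to 88 mm and grips with 3 to 60 N. Pads are 20 mm wide; open, the fingers measure 115 mm over their backs; the gripper's body (75 mm by 178 mm) begins 61 mm behind the grasp point.
Start: joints at [-0.115, 0.359, 1.51, -0, 1.272, -0.115], TCP at [0.6, -0, 0.223] pointing down, gripper open.
Joint ranges: [-2.97, 2.97], [-1.01, 2.36], [0.21, 2.38], [-0.96, 4.11], [0.2, 2.71], [-2.98, 2.98]. Speed limits (rad/s): [2.39, 2.39, 3.14, 3.14, 3.14, 3.14].

## Interface

Orientations are given as a unit quaternion [x, y, z, w].
In Python, from rig import r gives the robot as it stands.
- The arm moves only by the tool step_arm, never from a script. Its argument "moves" is a list of rows, each an object of numbers: "x", "y", "z": the shift along the tool's x, y, z in units of 40 mm (1.0 is 40 mm); "wx", "wy", "wz": the turn, a rotation vector about the tool's x, y, z in units of 8 degrees (1.0 is 8 degrees); "grip": the opening, from 0 (shut) to 1 (fully open). In form: [{"x": .., "y": .., "z": .., "wx": .., "wy": .., "wz": .., "grip": ..}, ...]. A call has 1 to 5 rows; each row shifts and turns the commanded pose from where the row before left it, along the tool's axes as they then stand; what a row does not reach is not made up. A row lasts 1/10 s, in which the tool goes at most 50 mm and 8.59 degrees, less where a joint would pass 70% of its speed; a pose out of reach is approached as far as the arm can. A call is refused whole if a number of a shift passes 1 or a number of a turn 1, either way. A call with a gripper value outside its range is refused whole. The fingers move at their own pace and stop on an object; the grip force is fixed at half the most. Time passes only in rows, so rows that do not move let the fingers close. It gives the time, the measured TCP pose, the force, the opening and the grip force at its end, in the units of the state.
- r.sense(): the state, without advancing time (a new reading comes with each control period).
- r.read_camera(name): name is "scene" or "side" or "wrist"; returns a dict with "pixels" (420x560x3 uint8, red, green, blue), "depth" (420x560 float32, m along the optical axis (not along the pixel's ray), 0 where there is no reading), "intrinsics" (3x3 intrinsics, pixels), "origin" and "rotation" of the camera in the world. Camera axes: x right, y down, z forward; pixel columns grow to the right and rows downward; lengths in m; the calibration is good to about 2 mm. The wrist camera is an equidistant fisheye: a pixel r from the principal point sees the ray r / f radians off the axis. A picture is of the moment at which its call begins.
- r.close_job(): hands the job in; it is judged then, once.
The state is a dict: "time": time; "joints": joint angles; "joint_vel": joint speeds; "tau": joint torques, N m; "position": TCP position; "tool_rot": TCP orientation; "wrist_force": force on the tool from outside, world axes, zero at the start; "wrist_torque": the same for the moment, N m; "finger_gap": finger opening in m; "grasp_force": force on a finger pad.
Only numpy, scipy, OpenCV 4.12 (cv2) and the standard library are available. Lean on these libraries where they do the work, as an engineer would, in place of code of your own. Each camera call takes 0.05 s, during which the arm holds its last target. There are 200 camera calls.

## Task

The little bench has just been painted, so do not touch or shift it. Draw the drip tray out from under it by its orange handle, keep it level, and set it down with its basin beneath the spout of the red plunger can; let go and press the plunger right down to its stop (never when the tray is not under the spout). Then let the plunger come up and put the tray back on the table wholly under the bench top, squarely between the legs with the handle at the same side as before, let go, and leave the other things where they are.

Things in the scene. Friction and masses are not known exactly. Their poses are not given: they have to be found in the camera images.
- bench: Low bench, loose, 2.2 kg: black top 230 (its x) x 260 (its y) mm, from 210 to 230 mm above the table. Four 25 mm square legs centred at x = +-95, y = +-100 mm: 175 mm free between them across y. Aprons join the legs along x only, lower edge 180 mm up. Origin on the table under its centre, z up. Its -x face, towards world -y, turned 15 to 35 degrees to -x, is the way in and out.
- tray: Open aluminium drip tray, about 0.3 kg, loose, under the bench, axes nearly parallel to the bench's. Basin 140 (its x) x 120 (its y) x 32 mm, walls 4 mm. Origin: centre of the basin's underside, z up. Orange upright blade handle at its -x end: 14 mm thick in y, x = -70 to -120 mm, 10 to 75 mm high. Wholly under the top: origin 5 to 45 mm to the bench's +x of the bench origin.
- tray_grip (a point): Good grip point on the orange handle: 100 mm to the tray's -x from its origin, mid-thickness, 52 mm above the tray's underside; pinch across the tray's y. It lies 25 to 55 mm inside the bench top's -x edge at the start, so the gripper must lean about 40 degrees from vertical, its body away from the bench, to get in below the top.
- pump_can: Red plunger can with a yellow band, fixed, 90 mm diameter, body 135 mm high, then a cone and a neck to 176 mm. Origin on the table at its axis, z up. A fixed steel spout 12 mm thick, 166 mm above the table, runs 140 mm along its -x, then turns down.
- spout_tip (a point): Open lower end of the spout, 140 mm from the can's axis along the can's -x, 119 mm above the table.
- plunger (a joint): Travel of the white plunger head on the can: 0 up, 0.03 m fully down on its stop. Spring return; about 4 N starts it, about 12 N holds it down.
- plunger_top (a point): Centre of the upper face of the white plunger head (disc 48 mm diameter, 14 mm thick), on the can's axis, 230 mm above the table when up, 200 mm when down. Moves with the head.
- paint_tin: Bystander: paint tin with green label, 84 mm diameter, 100 mm high, standing loose. Origin under its centre.
- jar: Bystander: jar with blue cap, 68 mm diameter, 85 mm high, standing loose. Origin under its centre.
- sander: Bystander: cork sanding block with wooden grip, 110 x 65 x 45 mm, loose. Origin under its centre.
- brush: Bystander: paint brush 180 mm long lying loose along its x. Origin under its centre.
Not all that is in view belongs to the job. There is more than one size of the pump_can; the one meant has the size given above.

How it is judged:
On the way, in this order (a step that is already met when the one before it is completed fails the run):
1. the tray is drawn right out from under the bench (horizontal distance between tray and bench above 0.2 m), for 0.1 s.
2. the tray stands flat on the table, let go, with the spout's end over its basin (x of spout_tip in the frame of tray between -0.062 and 0.062 m and y of spout_tip in the frame of tray between -0.052 and 0.052 m and height (world z) of tray below 0.006 m and angle between tray's own z axis and vertical below 0.06 rad and contact force between the fingers and tray below 0.3 N), for 0.2 s.
3. the plunger is pressed to its stop (last 4 mm) with the tray still under the spout (x of spout_tip in the frame of tray between -0.062 and 0.062 m and y of spout_tip in the frame of tray between -0.052 and 0.052 m and height (world z) of tray below 0.006 m and angle between tray's own z axis and vertical below 0.06 rad and value of joint plunger above 0.026 m), for 0.1 s.
At the end, for the whole second after the job is handed in: The tray stands flat on the table under the bench top (origin 0 to 50 mm to the +x side of the bench's origin, within 40 mm of its middle sideways, square within 0.2 rad, handle at the bench's -x side), at rest and let go; the plunger is up again (within 4 mm) (x of tray in the frame of bench between 0 and 0.05 m and y of tray in the frame of bench between -0.04 and 0.04 m and angle between the x axis of tray and the x axis of bench, either way round below 0.2 rad and x of tray_grip in the frame of bench below 0 m and height (world z) of tray below 0.006 m and angle between tray's own z axis and vertical below 0.06 rad and linear speed of tray below 0.01 m/s and value of joint plunger below 0.004 m); the robot touches nothing.
It fails at once if the robot touches the wet bench (contact force between any of the arm, the fingers and bench above 1 N).
It fails at once if the bench is shifted by more than 10 mm (distance of bench from where it was at the start of the episode above 0.01 m).
It fails at once if the plunger is pressed (over 8 mm) while the tray is not under the spout (value of joint plunger above 0.008 m and not (x of spout_tip in the frame of tray between -0.062 and 0.062 m and y of spout_tip in the frame of tray between -0.052 and 0.052 m)).
It fails at once if the tray is tipped by more than 0.3 rad (angle between tray's own z axis and vertical above 0.3 rad).
It fails at once if the paint tin, jar, sanding block or brush is moved by more than 20 mm (distance of any of paint_tin, jar, sander, brush from where it was at the start of the episode above 0.02 m).
It also fails if it takes over 72 s, if anything falls off the work surface, if the arm or the gripper's body presses on something with over 40 N, if the wrist force passes 120 N, or if a joint passes its speed limit or range.

## Working session

There is one attempt and no reset: what is moved stays moved. The work goes in short steps, Python scripts to look and compute and a tool call to move; the robot and the scene stay as the last step left them, time stands still between calls to the robot, and variables do not carry over. Pictures are saved under pics/ and viewed, at most 10 in all, crops included, and the job is handed in when it is done.

Besides the shell and the picture viewer there is one more tool, called after "Emit:" as a command line: name --argument value ..., lists and objects as JSON in quotes. step_arm: Moves the arm, as the interface text tells. Its arguments: {"type":"object","properties":{"moves":{"type":"array"}},"required":["moves"]}

```bash
ls; mkdir -p pics; python3 - <<'E'
from rig import r
import cv2,numpy as np
for n in ("scene","side"):
    c=r.read_camera(n); cv2.imwrite(f"pics/{n}0.png",c["pixels"][:,:,::-1]); np.savez(f"{n}0.npz",**c)
    print(n,c["origin"],c["rotation"].round(3).tolist(),c["intrinsics"].tolist(),(c["depth"]>0).mean())
print(r.sense())
E
```

```text
pics
scene [ 0.80456113 -0.36845658  1.38774558] [0.915, 0.368, -0.062, -0.154] [[472.2143776407392, 0.0, 277.9274346492826], [0.0, 472.2143776407392, 208.88486994858164], [0.0, 0.0, 1.0]] 0.9959566326530612
side [ 0.71755491 -0.42650661  1.42788379] [0.941, 0.297, -0.049, -0.151] [[478.7403948781452, 0.0, 281.97320767096716], [0.0, 478.7403948781452, 213.85153703536974], [0.0, 0.0, 1.0]] 0.9960204081632653
{'time': 0.1, 'joints': array([-1.15093886e-01,  3.59402528e-01,  1.51131198e+00, -1.48209740e-05,
        1.27246341e+00, -1.15085466e-01]), 'joint_vel': array([ 1.03849933e-03, -3.27307633e-04, -3.58691080e-03,  5.85105867e-05,
        1.23874813e-03, -4.94231271e-04]), 'tau': array([-1.00573943e-03, -5.16363215e+01, -2.71407151e+01,  6.75204420e-02,
        2.75516213e-02, -3.27900011e-05]), 'position': array([5.99396819e-01, 6.02935784e-05, 2.21916409e-01]), 'tool_rot': array([ 7.07107992e-01,  7.07105126e-01, -4.97955641e-04, -6.16732889e-04]), 'wrist_force': array([ 0.67698009, -0.11029947, -0.29589041]), 'wrist_torque': array([ 0.01231791, -0.0065723 , -0.00129839]), 'grasp_force': 0.0, 'finger_gap': 0.08762455512617444}
```

View pics/scene0.png

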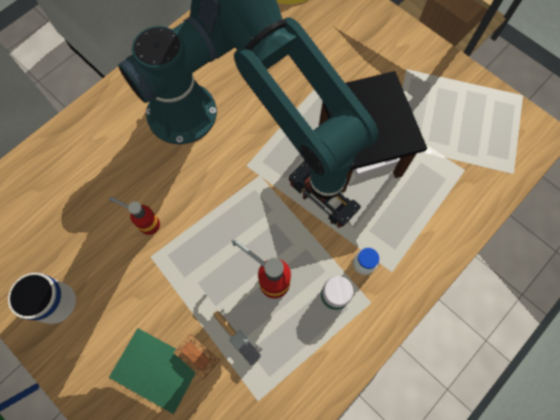

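View pics/side0.png

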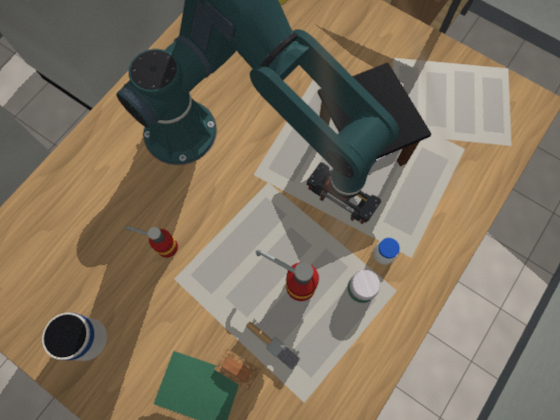

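The scene view shows the black bench top at about (375,120), partly hidden by the arm. The white handle/tray edge is near (375,165), the large red can at (275,278) with its spout tip at (235,242), and the small decoy can at (145,218). The jar is at (367,262), the tin at (338,292), the brush at (240,335) and the sander at (195,355). The side view agrees.

```bash
cat > h.py <<'E'
import numpy as np,cv2
from scipy.spatial.transform import Rotation as R
def cloud(c):
    K=c["intrinsics"];d=c["depth"];v,u=np.mgrid[:d.shape[0],:d.shape[1]]
    p=np.stack([(u-K[0,2])/K[0,0]*d,(v-K[1,2])/K[1,1]*d,d],-1)
    P=p@R.from_quat(c["rotation"]).as_matrix().T+c["origin"]; P[d<=0]=np.nan
    return P,cv2.cvtColor(c["pixels"],cv2.COLOR_RGB2HSV).astype(int),c["pixels"].astype(int)
def rect(p):
    return cv2.minAreaRect((p[:,:2]*1000).astype(np.float32))
E
python3 - <<'E'
from h import *
for n in ("scene0","side0"):
    c=dict(np.load(n+".npz")); P,H,I=cloud(c); z=P[...,2]
    x,y=P[...,0],P[...,1]
    print(n,"table z",np.nanmedian(z))
    red=((H[...,0]<8)|(H[...,0]>172))&(H[...,1]>150)&(H[...,2]>60)&(z>.02)
    for nm,m in dict(red=red,blue=(abs(H[...,0]-112)<12)&(H[...,1]>150)&(z>.06),bench=(I.max(-1)<60)&(abs(z-.23)<.006),
        white=(H[...,1]<60)&(z>.05)&(z<.3),cork=(abs(H[...,0]-12)<8)&(z>.03)&(z<.06)&(H[...,1]>100), orange=(abs(H[...,0]-12)<6)&(H[...,1]>190)&(z>.01)).items():
        k,l,s,_=cv2.connectedComponentsWithStats(m.astype(np.uint8))
        for i in range(1,k):
            if s[i,4]>25:
                q=P[l==i]; rr=rect(q); print(nm,s[i].tolist(),np.nanmedian(q,0).round(3),"z",np.nanmin(q[:,2]).round(3),np.nanmax(q[:,2]).round(3),np.round(rr[0]),np.round(rr[1]),round(rr[2],1))
E
```

```text
scene0 table z 0.0006750451996890838
red [130, 205, 24, 23, 286] [ 0.238 -0.335  0.102] z 0.069 0.115 [ 228. -333.] [52. 60.] 1.0
red [145, 221, 14, 12, 26] [ 0.249 -0.334  0.027] z 0.02 0.033 [ 247. -333.] [50. 13.] 89.7
red [259, 262, 31, 31, 489] [ 0.643 -0.215  0.143] z 0.098 0.168 [ 631. -201.] [85. 70.] 57.8
blue [358, 249, 21, 19, 300] [0.776 0.028 0.086] z 0.078 0.092 [775.  26.] [55. 51.] 87.2
blue [41, 284, 19, 34, 90] [ 0.253 -0.651  0.114] z 0.105 0.125 [ 245. -657.] [22. 91.] 25.6
bench [346, 72, 80, 96, 3989] [0.572 0.328 0.231] z 0.224 0.236 [531. 301.] [216. 259.] 59.0
bench [163, 75, 27, 19, 74] [ 0.064 -0.011  0.229] z 0.224 0.235 [61. -8.] [91. 20.] 83.8
bench [324, 104, 8, 14, 37] [0.427 0.226 0.23 ] z 0.225 0.234 [422. 229.] [10. 40.] 60.9
white [155, 71, 47, 32, 259] [ 0.059 -0.017  0.188] z 0.098 0.251 [47. -1.] [158.  52.] 82.8
white [344, 72, 83, 114, 4148] [0.577 0.327 0.231] z 0.052 0.239 [530. 299.] [224. 260.] 58.4
white [126, 78, 23, 24, 56] [ 0.023 -0.113  0.281] z 0.235 0.299 [  14. -109.] [65. 14.] 4.1
white [318, 101, 14, 24, 72] [0.393 0.241 0.222] 
[... 2375 characters left out ...]
] z 0.051 0.087 [766.  15.] [39. 66.] 72.8
white [255, 249, 58, 35, 524] [ 0.609 -0.205  0.225] z 0.126 0.237 [ 561. -210.] [165.  65.] 20.7
white [348, 270, 32, 31, 751] [ 0.769 -0.109  0.099] z 0.05 0.108 [ 771. -105.] [83. 80.] 28.4
white [42, 312, 48, 48, 1727] [ 0.201 -0.68   0.142] z 0.107 0.151 [ 198. -681.] [119. 120.] 82.9
white [74, 316, 27, 44, 266] [ 0.248 -0.654  0.073] z 0.05 0.103 [ 231. -663.] [ 46. 115.] 26.7
cork [399, 153, 11, 9, 42] [0.66  0.315 0.047] z 0.03 0.06 [661. 317.] [30. 17.] 17.3
cork [157, 238, 19, 18, 55] [ 0.244 -0.337  0.043] z 0.03 0.06 [ 238. -339.] [62. 22.] 75.1
cork [221, 356, 31, 26, 395] [ 0.606 -0.495  0.045] z 0.03 0.054 [ 606. -495.] [81. 42.] 4.8
```

```bash
cat >> h.py <<'E'
def toolrot(head,lean,flip=-1):
    a,l=np.radians(head),np.radians(lean)
    z=np.array([np.sin(l)*np.cos(a),np.sin(l)*np.sin(a),-np.cos(l)]); y=-flip*np.array([np.sin(a),-np.cos(a),0]) 
    return R.from_matrix(np.stack([np.cross(y,z),y,z],1))
def plan(s,wps,grip=1,tcpoff=0.0):
    """s: state; wps: list of (pos of TCP, Rotation, rows). prints rows and predicted end"""
    p=np.array(s["position"]);q=R.from_quat(s["tool_rot"]);i=0
    for P,Q,n in wps:
        P=np.array(P)
        n0=max(np.linalg.norm(P-p)/.038,np.degrees((q.inv()*Q).magnitude())/7.6); n=n or int(np.ceil(n0))
        for k in range(n):
            d=q.inv().apply((P-p)/(n-k))/.04; w=(q.inv()*Q).as_rotvec(degrees=True)/(n-k)/8
            d=d.round(2);w=w.round(2)
            print(f'{i:2d}: {{"x":{d[0]:.2f},"y":{d[1]:.2f},"z":{d[2]:.2f},"wx":{w[0]:.2f},"wy":{w[1]:.2f},"wz":{w[2]:.2f},"grip":{grip}}},')
            p=p+q.apply(d*.04);q=q*R.from_rotvec(w*8,degrees=True);i+=1
        print("  ->",p.round(4))
def frame(h):
    a=np.radians(h);return np.array([np.cos(a),np.sin(a)]),np.array([-np.sin(a),np.cos(a)])
E
python3 - <<'E'
from h import *
for n in ("scene0","side0"):
    c=dict(np.load(n+".npz")); P,H,I=cloud(c); z=P[...,2]
    m=(I.max(-1)<60)&(abs(z-.23)<.006)&(P[...,0]>.3); q=P[m]; rr=rect(q)
    xd,yd=frame(rr[2]); print(n,rr, "ext x",np.percentile(q[:,:2]@xd,[.3,99.7]),"y",np.percentile(q[:,:2]@yd,[.3,99.7]))
    near=(abs(P[...,0]-.6)<.2)&(abs(P[...,1]+.2)<.12)
    m=near&(z>.222)&(z<.24); print("plunger",rect(P[m]),m.sum())
    m=near&(z>.12)&(z<.178)&(H[...,1]<90)&(I.max(-1)>60)
    q=P[m]; ctr=np.array(rect(P[near&(z>.222)&(z<.24)])[0])/1000
    d=q[:,:2]-ctr; rr_=np.linalg.norm(d,axis=1); k=(rr_>.06)&(rr_<.15); u=d[k].mean(0);print("spout dir",np.degrees(np.arctan2(u[1],u[0])),k.sum(),rr_.max(), q[k][:,2].min(),q[k][:,2].max())
print(toolrot(90,0).as_quat())
from rig import r
plan(r.sense(),[((.36,.02,.14),toolrot(59,50),0)])
E
```

```text
scene0 ((534.3570556640625, 220.43954467773438), (450.7243347167969, 289.12921142578125), 82.2728500366211) ext x [0.22855543 0.5083192 ] y [-0.63811903 -0.36295046]
plunger ((621.9955444335938, -196.9746551513672), (44.924957275390625, 46.66353225708008), 43.849609375) 288
spout dir -174.17580005706463 140 0.14417758319364637 0.12386795203457623 0.17659394373201653
side0 ((545.979736328125, 202.63265991210938), (368.30126953125, 384.4921569824219), 59.916080474853516) ext x [0.40191178 0.63149974] y [-0.4358092  -0.18067324]
plunger ((618.935302734375, -197.9357452392578), (46.1809196472168, 45.04325866699219), 81.44603729248047) 275
spout dir -174.00254945236065 143 0.14603695282307724 0.12603303668089105 0.17772977302111648
[0.70710678 0.70710678 0.         0.        ]
 0: {"x":0.06,"y":-0.75,"z":0.26,"wx":-0.21,"wy":0.76,"wz":0.45,"grip":1},
 1: {"x":-0.01,"y":-0.76,"z":0.24,"wx":-0.21,"wy":0.76,"wz":0.45,"grip":1},
 2: {"x":-0.08,"y":-0.76,"z":0.21,"wx":-0.21,"wy":0.76,"wz":0.45,"grip":1},
 3: {"x":-0.15,"y":-0.76,"z":0.18,"wx":-0.21,"wy":0.76,"wz":0.45,"grip":1},
 4: {"x":-0.22,"y":-0.75,"z":0.13,"wx":-0.22,"wy":0.76,"wz":0.45,"grip":1},
 5: {"x":-0.27,"y":-0.74,"z":0.08,"wx":-0.21,"wy":0.77,"wz":0.46,"grip":1},
 6: {"x":-0.33,"y":-0.72,"z":0.03,"wx":-0.22,"wy":0.76,"wz":0.45,"grip":1},
 7: {"x":-0.37,"y":-0.70,"z":-0.02,"wx":-0.21,"wy":0.77,"wz":0.46,"grip":1},
  -> [0.3599 0.0201 0.1398]
```

```bash
python3 - <<'E'
from h import *
from rig import r
plan(r.sense(),[((.40,.06,.16),toolrot(59.5,50),10)])
E
```

```text
0: {"x":0.15,"y":-0.50,"z":0.16,"wx":-0.17,"wy":0.61,"wz":0.36,"grip":1},
 1: {"x":0.11,"y":-0.51,"z":0.15,"wx":-0.17,"wy":0.61,"wz":0.36,"grip":1},
 2: {"x":0.07,"y":-0.52,"z":0.15,"wx":-0.17,"wy":0.61,"wz":0.36,"grip":1},
 3: {"x":0.03,"y":-0.52,"z":0.14,"wx":-0.17,"wy":0.61,"wz":0.35,"grip":1},
 4: {"x":-0.00,"y":-0.53,"z":0.13,"wx":-0.17,"wy":0.61,"wz":0.36,"grip":1},
 5: {"x":-0.04,"y":-0.53,"z":0.12,"wx":-0.16,"wy":0.61,"wz":0.36,"grip":1},
 6: {"x":-0.08,"y":-0.53,"z":0.10,"wx":-0.16,"wy":0.61,"wz":0.35,"grip":1},
 7: {"x":-0.11,"y":-0.52,"z":0.08,"wx":-0.17,"wy":0.61,"wz":0.36,"grip":1},
 8: {"x":-0.14,"y":-0.52,"z":0.06,"wx":-0.16,"wy":0.61,"wz":0.35,"grip":1},
 9: {"x":-0.17,"y":-0.51,"z":0.04,"wx":-0.17,"wy":0.61,"wz":0.36,"grip":1},
  -> [0.4002 0.06   0.1598]
```

Emit:
step_arm --moves '[{"x": 0.1,"y": -0.5,"z": 0.15,"wx": -0.17,"wy": 0.6,"wz": 0.36,"grip": 1},{"x": 0.1,"y": -0.5,"z": 0.15,"wx": -0.17,"wy": 0.6,"wz": 0.36,"grip": 1},{"x": 0.05,"y": -0.5,"z": 0.15,"wx": -0.17,"wy": 0.6,"wz": 0.36,"grip": 1},{"x": 0.0,"y": -0.5,"z": 0.15,"wx": -0.17,"wy": 0.6,"wz": 0.36,"grip": 1},{"x": 0.0,"y": -0.5,"z": 0.15,"wx": -0.17,"wy": 0.6,"wz": 0.36,"grip": 1}]'

```text
time: 0.6
position: [0.5026, 0.0253, 0.1906]
tool_rot: [0.773, 0.596, 0.19, -0.105]
wrist_force: [-0.8, 0.6, 0.2]
finger_gap: 0.0877
grasp_force: 0.0
```

Emit:
step_arm --moves '[{"x": 0.0,"y": -0.5,"z": 0.1,"wx": -0.17,"wy": 0.6,"wz": 0.36,"grip": 1},{"x": -0.1,"y": -0.5,"z": 0.1,"wx": -0.17,"wy": 0.6,"wz": 0.36,"grip": 1},{"x": -0.1,"y": -0.5,"z": 0.1,"wx": -0.17,"wy": 0.6,"wz": 0.36,"grip": 1},{"x": -0.1,"y": -0.5,"z": 0.05,"wx": -0.17,"wy": 0.6,"wz": 0.36,"grip": 1},{"x": -0.2,"y": -0.5,"z": 0.05,"wx": -0.17,"wy": 0.6,"wz": 0.36,"grip": 1}]'

```text
time: 1.1
position: [0.4085, 0.0552, 0.1602]
tool_rot: [0.79, 0.449, 0.366, -0.202]
wrist_force: [-0.2, -0.1, -1.4]
finger_gap: 0.088
grasp_force: 0.0
```

```bash
python3 - <<'E'
from h import *
from rig import r
s=r.sense(); print(s["position"],s["joints"],R.from_quat(s["tool_rot"]).as_matrix()[:,2])
for n in ("scene","side","wrist"):
    c=r.read_camera(n); np.savez(f"{n}1.npz",**c)
    if n=="wrist": cv2.imwrite("pics/wrist1.png",c["pixels"][:,:,::-1]);continue
    cv2.imwrite(f"pics/{n}1c.png",cv2.resize(c["pixels"][40:260,220:480,::-1],None,fx=2.6,fy=2.6))
    P,H,I=cloud(c); z=P[...,2]
    m=(I.max(-1)<60)&(abs(z-.23)<.006)&(P[...,0]>.33)&(P[...,1]>.11); 
    k,l,st,_=cv2.connectedComponentsWithStats(m.astype(np.uint8)); i=1+st[1:,4].argmax(); q=P[l==i]
    print(n,rect(q),st[i])
    m=(abs(H[...,0]-12)<8)&(H[...,1]>150)&(z>.01)&(z<.1)&(P[...,1]>.1)
    k,l,st,_=cv2.connectedComponentsWithStats(m.astype(np.uint8))
    for i in range(1,k):
        if st[i,4]>12: q=P[l==i]; print("or",st[i],np.median(q,0).round(3),q.min(0).round(3),q.max(0).round(3),rect(q))
E
```

```text
[0.40848204 0.05518342 0.1602344 ] [-0.85704396  0.34043534  2.30077436  0.95298588  1.09274294 -1.04101887] [ 0.39617056  0.64809977 -0.65039648]
scene ((527.39404296875, 294.5654296875), (229.85044860839844, 260.0655517578125), 59.32817840576172) [ 320   72  106   98 6557]
or [336 153   7  12  50] [0.506 0.216 0.047] [0.499 0.209 0.015] [0.512 0.23  0.079] ((505.8553771972656, 220.53524780273438), (22.325469970703125, 10.320674896240234), 56.46000671386719)
or [339 180   7   5  14] [0.572 0.154 0.079] [0.56  0.147 0.064] [0.577 0.159 0.096] ((569.7482299804688, 152.08204650878906), (17.83737564086914, 7.0041632652282715), 29.732315063476562)
side ((524.3939208984375, 293.78118896484375), (231.69337463378906, 258.64385986328125), 58.90748596191406) [ 336   63   95  102 5913]
or [343 149   8  11  60] [0.505 0.221 0.052] [0.494 0.208 0.015] [0.515 0.237 0.08 ] ((504.4068298339844, 224.61473083496094), (32.58393096923828, 11.678032875061035), 57.335121154785156)
```

View pics/scene1c.png

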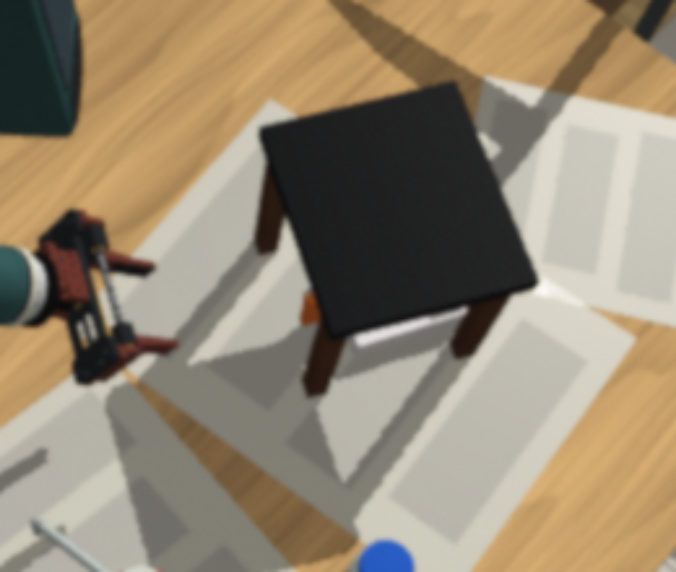

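The crop shows the orange handle end at (310,308), just behind the near leg, with the white tray wall at (410,325). The gripper is on the left and clear of everything. Since its body is about as wide as the gap between the legs, I'll measure its real profile.

```bash
python3 - <<'E'
from h import *
from rig import r
s=r.sense(); q=R.from_quat(s["tool_rot"])
for n in ("scene1","side1"):
    P,H,I=cloud(dict(np.load(n+".npz"))); T=q.inv().apply((P.reshape(-1,3)-s["position"])); T=T[np.all(abs(T)<[.09,.12,.26],1)&(P.reshape(-1,3)[:,2]>.03)]
    for z0 in np.arange(-.16,.01,.01):
        k=abs(T[:,2]-z0)<.005
        if k.sum()<3: continue
        t=T[k]; o=[]
        for a,b in((0,.03),(.03,.06),(.06,.1)):
            tt=t[(abs(t[:,1])>=a)&(abs(t[:,1])<b)]; o.append((tt[:,0].min().round(3),tt[:,0].max().round(3),len(tt)) if len(tt) else None)
        print(n,round(z0,3),"y",t[:,1].min().round(3),t[:,1].max().round(3),o)
# table/wall of tray
for n in ("scene1","side1"):
    P,H,I=cloud(dict(np.load(n+".npz"))); xd,yd=frame(59.1); a=P[...,:2]@xd;l=P[...,:2]@yd;z=P[...,2]
    m=(I.min(-1)>100)&(abs(z-.032)<.006)&(a>.41)&(a<.65)&(l>-.43)&(l<-.18)&(H[...,1]<60); print(n,m.sum(),rect(P[m]),np.percentile(a[m],[2,98]),np.percentile(l[m],[2,98]),z[m].max())
E
```

```text
scene1 -0.16 y -0.037 0.017 [(np.float64(0.016), np.float64(0.037), 25), (np.float64(0.03), np.float64(0.035), 4), None]
scene1 -0.15 y -0.04 0.019 [(np.float64(-0.013), np.float64(0.029), 39), (np.float64(0.021), np.float64(0.022), 3), None]
scene1 -0.14 y -0.039 0.018 [(np.float64(-0.016), np.float64(0.029), 66), (np.float64(0.018), np.float64(0.023), 10), None]
scene1 -0.13 y -0.086 0.089 [(np.float64(-0.022), np.float64(0.029), 86), (np.float64(-0.018), np.float64(0.028), 24), (np.float64(-0.027), np.float64(0.036), 52)]
scene1 -0.12 y -0.089 0.09 [(np.float64(-0.021), np.float64(0.028), 101), (np.float64(-0.023), np.float64(0.032), 122), (np.float64(-0.032), np.float64(0.038), 303)]
scene1 -0.11 y -0.088 0.089 [(np.float64(-0.014), np.float64(0.025), 25), (np.float64(-0.015), np.float64(0.036), 37), (np.float64(-0.024), np.float64(0.039), 68)]
scene1 -0.1 y -0.085 0.086 [(np.float64(-0.024), np.float64(0.033), 55), (np.float64(-0.023), np.float64(0.037), 92), (np.float64(-0.016), np.float64(0.038), 61)]
scene1 -0.09 y -0.083 0.082 [(np.float64(-0.024), np.float64(0.03), 21), (np
[... 2640 characters left out ...]
side1 -0.03 y -0.057 0.048 [None, (np.float64(-0.01), np.float64(0.013), 33), None]
side1 -0.02 y -0.053 0.048 [None, (np.float64(-0.011), np.float64(0.011), 27), None]
side1 -0.01 y -0.058 0.047 [None, (np.float64(-0.012), np.float64(0.011), 33), None]
side1 0.0 y -0.052 0.046 [None, (np.float64(-0.012), np.float64(0.008), 7), None]
scene1 87 ((579.5836181640625, 268.1983642578125), (197.10279846191406, 46.40916442871094), 45.238224029541016) [0.48945388 0.62514113] [-0.37460923 -0.36151046] 0.03788344783203601
side1 36 ((506.33990478515625, 290.35565185546875), (191.2582244873047, 202.64352416992188), 59.711849212646484) [0.41320384 0.60485843] [-0.38617712 -0.18676761] 0.03775823097450348
```

View pics/wrist1.png

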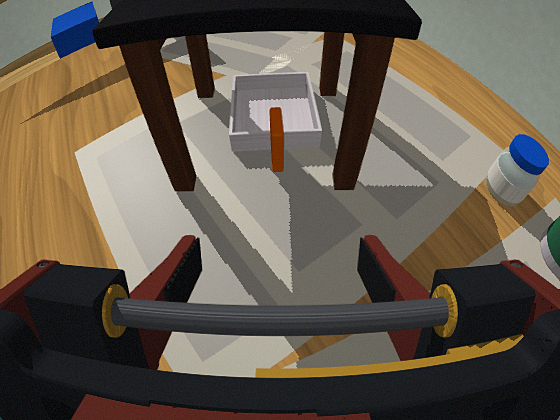

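The wrist view shows the tray between the legs, with the orange blade at about (277,140) and legs at (170,115) and (355,115). The way in is clear. The body is about 160 mm wide at its front, so it has to stay outside the legs. I'll use 60 degrees of lean and pinch the outer part of the blade.

```bash
python3 - <<'E'
from h import *
from rig import r
s=r.sense();print(s["position"])
xd,yd=frame(59.1); at=lambda a,l,z:(*(a*xd+l*yd),z)
plan(s,[(at(.36,-.318,.06),toolrot(59.1,60),5),(at(.452,-.318,.05),toolrot(59.1,60),5)],.6)
E
```

```text
[0.40742247 0.05528611 0.15927851]
 0: {"x":-0.04,"y":-0.02,"z":0.72,"wx":0.01,"wy":0.27,"wz":-0.00,"grip":0.6},
 1: {"x":-0.07,"y":-0.02,"z":0.71,"wx":0.00,"wy":0.26,"wz":-0.00,"grip":0.6},
 2: {"x":-0.09,"y":-0.02,"z":0.71,"wx":0.01,"wy":0.27,"wz":-0.01,"grip":0.6},
 3: {"x":-0.12,"y":-0.01,"z":0.71,"wx":0.00,"wy":0.26,"wz":-0.00,"grip":0.6},
 4: {"x":-0.14,"y":-0.02,"z":0.70,"wx":0.01,"wy":0.27,"wz":-0.01,"grip":0.6},
  -> [0.4577 0.1459 0.0601]
 5: {"x":0.19,"y":0.00,"z":0.42,"wx":-0.00,"wy":-0.00,"wz":0.00,"grip":0.6},
 6: {"x":0.18,"y":0.00,"z":0.42,"wx":-0.00,"wy":-0.00,"wz":0.00,"grip":0.6},
 7: {"x":0.19,"y":0.00,"z":0.42,"wx":-0.00,"wy":-0.00,"wz":0.00,"grip":0.6},
 8: {"x":0.18,"y":0.00,"z":0.43,"wx":-0.00,"wy":-0.00,"wz":0.00,"grip":0.6},
 9: {"x":0.19,"y":0.01,"z":0.42,"wx":-0.00,"wy":-0.00,"wz":0.00,"grip":0.6},
  -> [0.5051 0.2244 0.0501]
```

Emit:
step_arm --moves '[{"x": -0.1,"y": 0,"z": 0.7,"wy": 0.27,"wx": 0,"wz": 0,"grip": 0.6},{"x": -0.1,"y": 0,"z": 0.7,"wy": 0.27,"wx": 0,"wz": 0,"grip": 0.6},{"x": -0.1,"y": 0,"z": 0.7,"wy": 0.27,"wx": 0,"wz": 0,"grip": 0.6},{"x": -0.1,"y": 0,"z": 0.7,"wy": 0.27,"wx": 0,"wz": 0,"grip": 0.6},{"x": -0.1,"y": 0,"z": 0.7,"wy": 0.27,"wx": 0,"wz": 0,"grip": 0.6}]'

```text
time: 1.75
position: [0.463, 0.1418, 0.0595]
tool_rot: [0.751, 0.43, 0.437, -0.244]
wrist_force: [0.6, 0.5, -0.1]
finger_gap: 0.0533
grasp_force: 0.0
```

```bash
python3 - <<'E'
from h import *
from rig import r
for n in ("scene","wrist"):
    c=r.read_camera(n); np.savez(f"{n}2.npz",**c)
    if n=="wrist": cv2.imwrite("pics/wrist2.png",c["pixels"][:,:,::-1])
s=r.sense();print(s["position"],s["joints"],R.from_quat(s["tool_rot"]).as_matrix().round(3).tolist())
xd,yd=frame(59.1); at=lambda a,l,z:(*(a*xd+l*yd),z)
# handle in wrist camera: fisheye cloud
c=dict(np.load("wrist2.npz"));K=c["intrinsics"];d=c["depth"];v,u=np.mgrid[:420,:560]
dx,dy=u-K[0,2],v-K[1,2];rr=np.hypot(dx,dy)+1e-9;th=rr/K[0,0]
ray=np.stack([np.tan(th)*dx/rr,np.tan(th)*dy/rr,np.ones_like(th)],-1)*d[...,None]
P=ray@R.from_quat(c["rotation"]).as_matrix().T+c["origin"]
H=cv2.cvtColor(c["pixels"],cv2.COLOR_RGB2HSV).astype(int)
a=P[...,:2]@xd;l=P[...,:2]@yd;z=P[...,2]
m=(abs(H[...,0]-11)<8)&(H[...,1]>170)&(H[...,2]>90)&(a>.38)&(a<.52)&(z>.005)&(z<.1)&(d>0)&(abs(l+.3)<.06)
print(m.sum(),"a",np.percentile(a[m],[2,20,50,98]),"l",np.percentile(l[m],[2,50,98]),"z",np.percentile(z[m],[2,98]),"px",u[m].mean(),v[m].mean())
plan(s,[(at(.452,-.318,.05),toolrot(59.1,60),5)],.6)
E
```

```text
[0.46148751 0.14311613 0.05756373] [-0.66288461  0.84138959  2.3605906   1.4788915   1.04218132 -1.64263836] [[0.253, 0.86, 0.443], [0.43, -0.51, 0.745], [0.867, 0.002, -0.499]]
1755 a [0.4354847  0.43623144 0.4371071  0.48035219] l [-0.32392903 -0.31745434 -0.31103545] z [0.0129285  0.07415741] px 271.17264957264956 159.6005698005698
 0: {"x":0.20,"y":-0.02,"z":0.42,"wx":-0.00,"wy":-0.00,"wz":0.01,"grip":0.6},
 1: {"x":0.20,"y":-0.02,"z":0.42,"wx":-0.00,"wy":-0.00,"wz":0.00,"grip":0.6},
 2: {"x":0.20,"y":-0.02,"z":0.42,"wx":-0.01,"wy":-0.00,"wz":0.01,"grip":0.6},
 3: {"x":0.19,"y":-0.02,"z":0.42,"wx":-0.00,"wy":-0.01,"wz":0.00,"grip":0.6},
 4: {"x":0.20,"y":-0.03,"z":0.41,"wx":-0.01,"wy":-0.00,"wz":0.01,"grip":0.6},
  -> [0.5048 0.2246 0.0502]
```

View pics/wrist2.png

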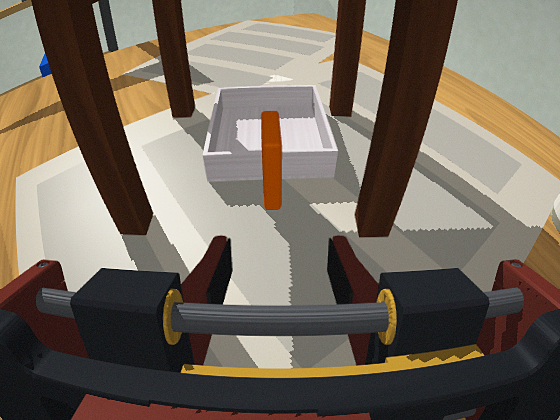

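Clear approach: blade front at (271,205), centred between the fingers, with legs either side.

Emit:
step_arm --moves '[{"x": 0.2,"y": -0.02,"z": 0.42,"wx": 0,"wy": 0,"wz": 0,"grip": 0.6},{"x": 0.2,"y": -0.02,"z": 0.42,"wx": 0,"wy": 0,"wz": 0,"grip": 0.6},{"x": 0.2,"y": -0.02,"z": 0.42,"wx": 0,"wy": 0,"wz": 0,"grip": 0.6},{"x": 0.2,"y": -0.02,"z": 0.42,"wx": 0,"wy": 0,"wz": 0,"grip": 0.6},{"x": 0.2,"y": -0.02,"z": 0.41,"wx": 0,"wy": 0,"wz": 0,"grip": 0.6}]'

```text
time: 2.35
position: [0.5064, 0.2238, 0.0558]
tool_rot: [0.751, 0.429, 0.438, -0.244]
wrist_force: [1.4, -0.2, -0.4]
finger_gap: 0.053
grasp_force: 0.0
```

```bash
python3 - <<'E'
from h import *
from rig import r
s=r.sense();print(s["position"],s["joints"]); xd,yd=frame(59.1);p=s["position"][:2];print(p@xd,p@yd,s["wrist_force"])
c=dict(np.load("wrist2.npz")); 
print("cam in tool",R.from_matrix([[0.253, 0.86, 0.443], [0.43, -0.51, 0.745], [0.867, 0.002, -0.499]]).inv().apply(c["origin"]-np.array([.46149,.14312,.05756])))
E
```

```text
[0.50643126 0.2237607  0.05584132] [-0.37915998  0.83336797  2.32298271  1.74273261  1.0527323  -1.59830488]
0.45207454893266963 -0.3196405402545489 [ 1.44442676 -0.19840259 -0.35613893]
cam in tool [ 0.07152802  0.00081574 -0.16014253]
```

Emit:
step_arm --moves '[{"x": 0,"y": 0,"z": 0,"wx": 0,"wy": 0,"wz": 0,"grip": 0},{"x": 0,"y": 0,"z": 0,"wx": 0,"wy": 0,"wz": 0,"grip": 0},{"x": 0,"y": 0,"z": 0,"wx": 0,"wy": 0,"wz": 0,"grip": 0},{"x": 0,"y": 0,"z": 0,"wx": 0,"wy": 0,"wz": 0,"grip": 0}]'

```text
time: 2.75
position: [0.5051, 0.2221, 0.0544]
tool_rot: [0.752, 0.428, 0.437, -0.244]
wrist_force: [-0.3, 0.0, 0.3]
finger_gap: 0.0241
grasp_force: 0.0
```

Emit:
step_arm --moves '[{"x": -0.22,"y": 0,"z": -0.4,"wx": 0,"wy": 0,"wz": 0,"grip": 0},{"x": -0.22,"y": 0,"z": -0.4,"wx": 0,"wy": 0,"wz": 0,"grip": 0},{"x": -0.22,"y": 0,"z": -0.4,"wx": 0,"wy": 0,"wz": 0,"grip": 0},{"x": -0.22,"y": 0,"z": -0.4,"wx": 0,"wy": 0,"wz": 0,"grip": 0},{"x": -0.22,"y": 0,"z": -0.4,"wx": 0,"wy": 0,"wz": 0,"grip": 0}]'

```text
time: 3.25
position: [0.4575, 0.1433, 0.0556]
tool_rot: [0.753, 0.427, 0.437, -0.245]
wrist_force: [0.1, -0.5, -0.3]
finger_gap: 0.0002
grasp_force: 0.0
```

```bash
python3 - <<'E'
from h import *
from rig import r
s=r.sense();print(s["position"],s["joints"].round(3)); xd,yd=frame(59.1);p=s["position"][:2];print(p@xd,p@yd,s["wrist_force"],s["finger_gap"])
print(R.from_quat(s["tool_rot"]).as_matrix()[:,2])
E
```

```text
[0.45747942 0.1433454  0.05564958] [-0.672  0.855  2.375  1.494  1.04  -1.678]
0.3579342068488224 -0.3189332580499566 [ 0.13061161 -0.47575971 -0.33179597] 0.00020363453803177582
[ 0.44845037  0.74210735 -0.49816557]
```

The fingers were slower than I assumed and closed past the blade. I'll reopen, go back in and wait for the grip.

Emit:
step_arm --moves '[{"x": 0,"y": 0,"z": 0,"wx": 0,"wy": 0,"wz": 0,"grip": 0.6},{"x": 0,"y": 0,"z": 0,"wx": 0,"wy": 0,"wz": 0,"grip": 0.6},{"x": 0,"y": 0,"z": 0,"wx": 0,"wy": 0,"wz": 0,"grip": 0.6},{"x": 0,"y": 0,"z": 0,"wx": 0,"wy": 0,"wz": 0,"grip": 0.6},{"x": 0,"y": 0,"z": 0,"wx": 0,"wy": 0,"wz": 0,"grip": 0.6}]'

```text
time: 3.75
position: [0.4577, 0.1453, 0.0557]
tool_rot: [0.752, 0.429, 0.437, -0.245]
wrist_force: [0.4, 0.6, 0.0]
finger_gap: 0.0371
grasp_force: 0.0
```

```bash
cat >> h.py <<'E'
XD,YD=frame(59.1); at=lambda a,l,z:(*(a*XD+l*YD),z)
def wcloud(c):
    K=c["intrinsics"];d=c["depth"];v,u=np.mgrid[:420,:560]
    dx,dy=u-K[0,2],v-K[1,2];rr=np.hypot(dx,dy)+1e-9;th=rr/K[0,0]
    ray=np.stack([np.tan(th)*dx/rr,np.tan(th)*dy/rr,np.ones_like(th)],-1)*d[...,None]
    return ray@R.from_quat(c["rotation"]).as_matrix().T+c["origin"],cv2.cvtColor(c["pixels"],cv2.COLOR_RGB2HSV).astype(int)
def handle(P,H,box=(.2,.65,-.6,.5)):
    m=(abs(H[...,0]-11)<8)&(H[...,1]>170)&(H[...,2]>90)&(P[...,2]>.012)&(P[...,2]<.09)&(P[...,0]>box[0])&(P[...,0]<box[1])&(P[...,1]>box[2])&(P[...,1]<box[3])
    k,l,st,_=cv2.connectedComponentsWithStats(m.astype(np.uint8))
    for i in range(1,k):
        if st[i,4]>30:
            q=P[l==i];A=q[:,:2]@XD;L=q[:,:2]@YD
            print("handle",st[i].tolist(),"a",np.percentile(A,[2,20,50,98]).round(4),"l",np.percentile(L,[2,50,98]).round(4),"zmax",np.percentile(q[:,2],98).round(3))
def stat():
    from rig import r
    s=r.sense();p=s["position"];print("pos",p.round(4),"a,l",(p[:2]@XD).round(4),(p[:2]@YD).round(4),"z_t",R.from_quat(s["tool_rot"]).as_matrix()[:,2].round(3),"j",s["joints"].round(3),"gap",s["finger_gap"].__round__(4),"F",s["wrist_force"].round(1),"gf",s["grasp_force"],"t",s["time"]);return s
E
python3 - <<'E'
from h import *
from rig import r
handle(*wcloud(r.read_camera("wrist")))
s=stat()
plan(s,[(at(.456,-.3175,.05),toolrot(59.1,60),5)],.6)
E
```

```text
handle [267, 110, 22, 98, 1810] a [0.4354 0.4363 0.4371 0.4798] l [-0.3241 -0.3173 -0.31  ] zmax 0.074
pos [0.4577 0.1453 0.0557] a,l 0.3597 -0.3182 z_t [ 0.447  0.743 -0.498] j [-0.666  0.854  2.375  1.497  1.041 -1.678] gap 0.0409 F [-0.7 -0.3 -0.6] gf 0.0 t 3.8
 0: {"x":0.22,"y":-0.00,"z":0.43,"wx":0.00,"wy":-0.00,"wz":0.01,"grip":0.6},
 1: {"x":0.21,"y":-0.00,"z":0.43,"wx":0.00,"wy":-0.00,"wz":0.01,"grip":0.6},
 2: {"x":0.22,"y":-0.01,"z":0.43,"wx":0.00,"wy":-0.01,"wz":0.01,"grip":0.6},
 3: {"x":0.21,"y":-0.00,"z":0.43,"wx":0.01,"wy":-0.00,"wz":0.01,"grip":0.6},
 4: {"x":0.22,"y":-0.01,"z":0.44,"wx":0.00,"wy":-0.01,"wz":0.00,"grip":0.6},
  -> [0.5066 0.2284 0.0501]
```

Emit:
step_arm --moves '[{"x": 0.22,"y": 0,"z": 0.43,"wx": 0,"wy": 0,"wz": 0,"grip": 0.5},{"x": 0.22,"y": 0,"z": 0.43,"wx": 0,"wy": 0,"wz": 0,"grip": 0.5},{"x": 0.22,"y": 0,"z": 0.43,"wx": 0,"wy": 0,"wz": 0,"grip": 0.5},{"x": 0.22,"y": 0,"z": 0.43,"wx": 0,"wy": 0,"wz": 0,"grip": 0.5},{"x": 0.22,"y": 0,"z": 0.43,"wx": 0,"wy": 0,"wz": 0,"grip": 0.5}]'

```text
time: 4.3
position: [0.5075, 0.2286, 0.0509]
tool_rot: [0.752, 0.428, 0.437, -0.245]
wrist_force: [-0.4, -0.4, -0.7]
finger_gap: 0.0443
grasp_force: 0.0
```

Emit:
step_arm --moves '[{"x": 0,"y": 0,"z": 0,"wx": 0,"wy": 0,"wz": 0,"grip": 0},{"x": 0,"y": 0,"z": 0,"wx": 0,"wy": 0,"wz": 0,"grip": 0},{"x": 0,"y": 0,"z": 0,"wx": 0,"wy": 0,"wz": 0,"grip": 0},{"x": 0,"y": 0,"z": 0,"wx": 0,"wy": 0,"wz": 0,"grip": 0},{"x": 0,"y": 0,"z": 0,"wx": 0,"wy": 0,"wz": 0,"grip": 0}]'

```text
time: 4.8
position: [0.507, 0.2269, 0.0509]
tool_rot: [0.752, 0.428, 0.437, -0.245]
wrist_force: [-2.7, -1.3, 1.2]
finger_gap: 0.014
grasp_force: 29.7
```

Emit:
step_arm --moves '[{"x": 0,"y": 0,"z": 0,"wx": 0,"wy": 0,"wz": 0,"grip": 0},{"x": 0,"y": 0,"z": 0,"wx": 0,"wy": 0,"wz": 0,"grip": 0}]'

```text
time: 5.0
position: [0.5072, 0.2271, 0.0509]
tool_rot: [0.752, 0.428, 0.437, -0.245]
wrist_force: [-1.3, -0.7, -0.7]
finger_gap: 0.0138
grasp_force: 29.7
```

Emit:
step_arm --moves '[{"x": -0.23,"y": 0,"z": -0.4,"wx": 0,"wy": 0,"wz": 0,"grip": 0},{"x": -0.23,"y": 0,"z": -0.4,"wx": 0,"wy": 0,"wz": 0,"grip": 0},{"x": -0.23,"y": 0,"z": -0.4,"wx": 0,"wy": 0,"wz": 0,"grip": 0},{"x": -0.23,"y": 0,"z": -0.4,"wx": 0,"wy": 0,"wz": 0,"grip": 0},{"x": -0.23,"y": 0,"z": -0.4,"wx": 0,"wy": 0,"wz": 0,"grip": 0}]'

```text
time: 5.5
position: [0.4602, 0.1474, 0.0511]
tool_rot: [0.752, 0.428, 0.437, -0.245]
wrist_force: [1.8, 1.2, -0.7]
finger_gap: 0.0137
grasp_force: 30.0
```

```bash
python3 - <<'E'
from h import *
from rig import r
c=r.read_camera("scene"); cv2.imwrite("pics/s3.png",cv2.resize(c["pixels"][40:260,220:480,::-1],None,fx=2.6,fy=2.6))
P,H,I=cloud(c); handle(P,H)
z=P[...,2]; m=(I.max(-1)<60)&(abs(z-.23)<.006)&(P[...,0]>.33)&(P[...,1]>.11); 
k,l,st,_=cv2.connectedComponentsWithStats(m.astype(np.uint8)); i=1+st[1:,4].argmax(); print(rect(P[l==i]))
handle(*wcloud(r.read_camera("wrist"))); stat()
E
```

```text
handle [309, 159, 15, 11, 101] a [0.3471 0.3594 0.3737 0.3894] l [-0.328 -0.325 -0.316] zmax 0.082
handle [136, 212, 22, 21, 123] a [-0.1922 -0.1813 -0.161  -0.1401] l [-0.3929 -0.3867 -0.356 ] zmax 0.08
((528.4481201171875, 293.7191162109375), (229.65118408203125, 257.8277587890625), 59.13161849975586)
handle [265, 186, 30, 119, 3144] a [0.3425 0.3431 0.3493 0.3884] l [-0.3263 -0.3197 -0.3133] zmax 0.075
pos [0.4604 0.1464 0.051 ] a,l 0.3621 -0.3198 z_t [ 0.45   0.741 -0.498] j [-0.658  0.869  2.373  1.516  1.041 -1.692] gap 0.0137 F [-1.8 -1.8  2.3] gf 29.998809099197388 t 5.6
```

```bash
python3 - <<'E'
from h import *
s=stat(); plan(s,[(at(.355,-.3197,.035),toolrot(59.1,20),8)],.6)
E
```

```text
pos [0.4604 0.1464 0.051 ] a,l 0.3621 -0.3198 z_t [ 0.45   0.741 -0.498] j [-0.658  0.869  2.373  1.516  1.041 -1.692] gap 0.0137 F [-1.8 -1.8  2.3] gf 29.998809099197388 t 5.6
 0: {"x":-0.05,"y":-0.00,"z":0.01,"wx":0.01,"wy":-0.63,"wz":0.00,"grip":0.6},
 1: {"x":-0.05,"y":-0.00,"z":0.01,"wx":0.01,"wy":-0.63,"wz":0.00,"grip":0.6},
 2: {"x":-0.05,"y":-0.00,"z":0.01,"wx":0.00,"wy":-0.63,"wz":0.00,"grip":0.6},
 3: {"x":-0.05,"y":-0.00,"z":0.02,"wx":0.01,"wy":-0.63,"wz":0.00,"grip":0.6},
 4: {"x":-0.05,"y":-0.00,"z":0.03,"wx":0.00,"wy":-0.62,"wz":0.00,"grip":0.6},
 5: {"x":-0.05,"y":-0.00,"z":0.03,"wx":0.01,"wy":-0.63,"wz":0.00,"grip":0.6},
 6: {"x":-0.05,"y":-0.00,"z":0.03,"wx":0.00,"wy":-0.62,"wz":0.01,"grip":0.6},
 7: {"x":-0.04,"y":-0.00,"z":0.04,"wx":0.01,"wy":-0.63,"wz":0.00,"grip":0.6},
  -> [0.4569 0.1405 0.0349]
```

Emit:
step_arm --moves '[{"x": 0,"y": 0,"z": 0,"wx": 0,"wy": 0,"wz": 0,"grip": 0.6},{"x": 0,"y": 0,"z": 0,"wx": 0,"wy": 0,"wz": 0,"grip": 0.6},{"x": 0,"y": 0,"z": 0,"wx": 0,"wy": 0,"wz": 0,"grip": 0.6}]'

```text
time: 5.9
position: [0.4602, 0.1487, 0.0509]
tool_rot: [0.752, 0.429, 0.437, -0.245]
wrist_force: [-0.5, -1.0, -0.4]
finger_gap: 0.0342
grasp_force: 0.0
```

Emit:
step_arm --moves '[{"x": -0.05,"y": 0,"z": 0.01,"wx": 0,"wy": -0.63,"wz": 0,"grip": 0.5},{"x": -0.05,"y": 0,"z": 0.01,"wx": 0,"wy": -0.63,"wz": 0,"grip": 0.5},{"x": -0.05,"y": 0,"z": 0.01,"wx": 0,"wy": -0.63,"wz": 0,"grip": 0.5},{"x": -0.05,"y": 0,"z": 0.02,"wx": 0,"wy": -0.63,"wz": 0,"grip": 0.5},{"x": -0.05,"y": 0,"z": 0.03,"wx": 0,"wy": -0.63,"wz": 0,"grip": 0.5}]'

```text
time: 6.4
position: [0.4579, 0.1454, 0.0417]
tool_rot: [0.83, 0.472, 0.261, -0.144]
wrist_force: [-1.6, 0.7, -0.5]
finger_gap: 0.0442
grasp_force: 0.0
```

Emit:
step_arm --moves '[{"x": -0.05,"y": 0,"z": 0.03,"wx": 0,"wy": -0.63,"wz": 0,"grip": 0.4},{"x": -0.05,"y": 0,"z": 0.03,"wx": 0,"wy": -0.63,"wz": 0,"grip": 0.4},{"x": -0.05,"y": 0,"z": 0.04,"wx": 0,"wy": -0.63,"wz": 0,"grip": 0.4}]'

```text
time: 6.7
position: [0.4543, 0.1445, 0.0354]
tool_rot: [0.853, 0.486, 0.167, -0.095]
wrist_force: [-0.2, 0.3, -0.4]
finger_gap: 0.0353
grasp_force: 0.0
```

```bash
python3 - <<'E'
from h import *
from rig import r
stat(); handle(*wcloud(r.read_camera("wrist")))
E
```

```text
pos [0.4543 0.1445 0.0354] a,l 0.3573 -0.3156 z_t [ 0.192  0.324 -0.927] j [-0.126  0.435  2.187  0.807  0.499 -0.305] gap 0.0353 F [-0.2  0.3 -0.4] gf 0.0 t 6.7
handle [273, 176, 32, 113, 3465] a [0.3455 0.354  0.3685 0.3919] l [-0.3265 -0.3199 -0.3135] zmax 0.075
```

Emit:
step_arm --moves '[{"x": 0,"y": 0.1,"z": 0,"wx": 0,"wy": 0,"wz": 0,"grip": 0},{"x": 0,"y": 0,"z": 0,"wx": 0,"wy": 0,"wz": 0,"grip": 0},{"x": 0,"y": 0,"z": 0,"wx": 0,"wy": 0,"wz": 0,"grip": 0},{"x": 0,"y": 0,"z": 0,"wx": 0,"wy": 0,"wz": 0,"grip": 0},{"x": 0,"y": 0,"z": 0,"wx": 0,"wy": 0,"wz": 0,"grip": 0}]'

```text
time: 7.25
position: [0.4574, 0.1412, 0.0344]
tool_rot: [0.853, 0.485, 0.167, -0.096]
wrist_force: [-0.0, 1.1, -0.5]
finger_gap: 0.0138
grasp_force: 30.0
```

```bash
python3 - <<'E'
from h import *
s=stat(); plan(s,[((*(s["position"][:2]-.13*XD),s["position"][2]),R.from_quat(s["tool_rot"]),5)],0)
E
```

```text
pos [0.4574 0.1412 0.0344] a,l 0.356 -0.32 z_t [ 0.191  0.326 -0.926] j [-0.137  0.44   2.181  0.807  0.505 -0.311] gap 0.0138 F [-0.   1.1 -0.5] gf 30.0005704164505 t 7.25
 0: {"x":-0.60,"y":-0.00,"z":-0.25,"wx":0.00,"wy":0.00,"wz":0.00,"grip":0},
 1: {"x":-0.60,"y":-0.00,"z":-0.24,"wx":0.00,"wy":0.00,"wz":0.00,"grip":0},
 2: {"x":-0.60,"y":-0.00,"z":-0.25,"wx":0.00,"wy":0.00,"wz":0.00,"grip":0},
 3: {"x":-0.60,"y":-0.00,"z":-0.24,"wx":0.00,"wy":0.00,"wz":0.00,"grip":0},
 4: {"x":-0.61,"y":-0.01,"z":-0.25,"wx":0.00,"wy":0.00,"wz":0.00,"grip":0},
  -> [0.3906 0.0296 0.0345]
```

Emit:
step_arm --moves '[{"x": -0.47,"y": 0,"z": -0.2,"wx": 0,"wy": 0,"wz": 0,"grip": 0},{"x": -0.47,"y": 0,"z": -0.2,"wx": 0,"wy": 0,"wz": 0,"grip": 0},{"x": -0.47,"y": 0,"z": -0.2,"wx": 0,"wy": 0,"wz": 0,"grip": 0},{"x": -0.47,"y": 0,"z": -0.2,"wx": 0,"wy": 0,"wz": 0,"grip": 0},{"x": -0.47,"y": 0,"z": -0.2,"wx": 0,"wy": 0,"wz": 0,"grip": 0}]'

```text
time: 7.75
position: [0.4048, 0.0527, 0.0359]
tool_rot: [0.853, 0.485, 0.167, -0.096]
wrist_force: [0.7, 0.0, -2.7]
finger_gap: 0.0136
grasp_force: 30.0
```

```bash
python3 - <<'E'
from h import *
from rig import r
s=stat(); c=r.read_camera("scene"); cv2.imwrite("pics/s4.png",cv2.resize(c["pixels"][40:260,220:480,::-1],None,fx=2.6,fy=2.6))
P,H,I=cloud(c); handle(P,H); handle(*wcloud(r.read_camera("wrist")))
E
```

```text
pos [0.4048 0.0527 0.0359] a,l 0.2531 -0.3203 z_t [ 0.191  0.325 -0.926] j [-0.417  0.407  2.278  0.793  0.554 -0.583] gap 0.0136 F [ 0.7  0.  -2.7] gf 29.999010264873505 t 7.75
handle [282, 167, 10, 11, 80] a [0.2613 0.2666 0.2756 0.2865] l [-0.3294 -0.3266 -0.3191] zmax 0.079
handle [137, 212, 21, 21, 110] a [-0.1922 -0.1807 -0.1596 -0.14  ] l [-0.393  -0.3865 -0.3566] zmax 0.081
handle [261, 288, 12, 9, 31] a [0.1107 0.1161 0.1241 0.1349] l [-0.6763 -0.6704 -0.6552] zmax 0.09
handle [264, 172, 32, 114, 3468] a [0.241  0.2496 0.2637 0.2871] l [-0.327  -0.3206 -0.3142] zmax 0.076
```

View pics/s4.png

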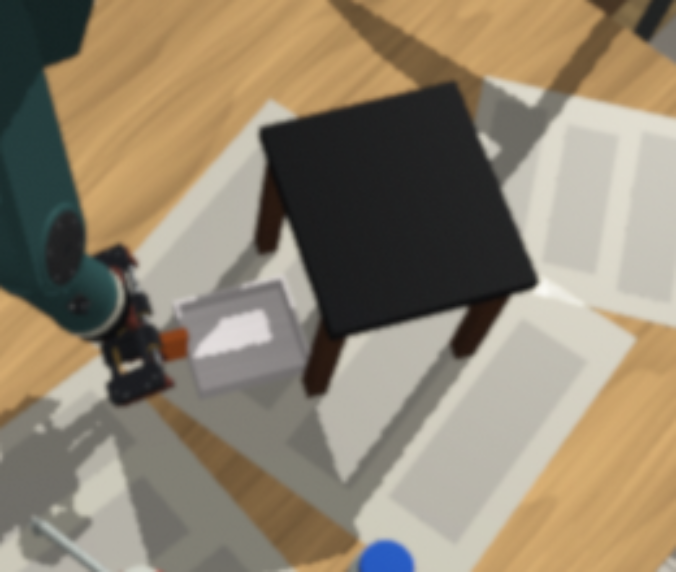

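The crop shows the tray almost out at (240,345), its blade held at (172,345), and the bench unmoved.

```bash
python3 - <<'E'
from h import *
s=stat(); z=.0359;q=R.from_quat(s["tool_rot"]); plan(s,[((*(s["position"][:2]-.036*XD),z),q,2),((.365,-.12,z),q,5),((.365,-.30,z),q,6),((.427,-.303,z),q,2)],0)
E
```

```text
pos [0.4047 0.0519 0.0358] a,l 0.2524 -0.3206 z_t [ 0.192  0.325 -0.926] j [-0.418  0.407  2.278  0.793  0.554 -0.582] gap 0.014 F [ 1.2  0.4 -2.4] gf 29.999104142189026 t 7.85
 0: {"x":-0.42,"y":-0.00,"z":-0.17,"wx":0.00,"wy":0.00,"wz":0.00,"grip":0},
 1: {"x":-0.41,"y":-0.00,"z":-0.17,"wx":0.00,"wy":0.00,"wz":0.00,"grip":0},
  -> [0.3863 0.0212 0.0359]
 2: {"x":-0.61,"y":0.27,"z":-0.25,"wx":0.00,"wy":0.00,"wz":0.00,"grip":0},
 3: {"x":-0.61,"y":0.27,"z":-0.25,"wx":0.00,"wy":0.00,"wz":0.00,"grip":0},
 4: {"x":-0.61,"y":0.27,"z":-0.25,"wx":0.00,"wy":0.00,"wz":0.00,"grip":0},
 5: {"x":-0.61,"y":0.27,"z":-0.25,"wx":0.00,"wy":0.00,"wz":0.00,"grip":0},
 6: {"x":-0.62,"y":0.27,"z":-0.25,"wx":0.00,"wy":0.00,"wz":0.00,"grip":0},
  -> [ 0.3648 -0.12    0.0359]
 7: {"x":-0.60,"y":0.39,"z":-0.24,"wx":0.00,"wy":0.00,"wz":0.00,"grip":0},
 8: {"x":-0.59,"y":0.38,"z":-0.24,"wx":0.00,"wy":0.00,"wz":0.00,"grip":0},
 9: {"x":-0.60,"y":0.39,"z":-0.24,"wx":0.00,"wy":0.00,"wz":0.00,"grip":0},
10: {"x":-0.59,"y":0.38,"z":-0.25,"wx":0.00,"wy":0.00,"wz":0.00,"grip":0},
11: {"x":-0.60,"y":0.39,"z":-0.24,"wx":0.00,"wy":0.00,"wz":0.00,"grip":0},
12: {"x":-0.59,"y":0.38,"z":-0.25,"wx":0.00,"wy":0.00,"wz":0.00,"grip":0},
  -> [ 0.3649 -0.2999  0.0359]
13: {"x":0.34,"y":0.69,"z":0.14,"wx":0.00,"wy":0.00,"wz":0.00,"grip":0},
14: {"x":0.34,"y":0.68,"z":0.13,"wx":0.00,"wy":0.00,"wz":0.00,"grip":0},
  -> [ 0.4269 -0.3029  0.0361]
```

Emit:
step_arm --moves '[{"x": -0.42,"y": 0,"z": -0.17,"wx": 0,"wy": 0,"wz": 0,"grip": 0},{"x": -0.42,"y": 0,"z": -0.17,"wx": 0,"wy": 0,"wz": 0,"grip": 0},{"x": -0.61,"y": 0.27,"z": -0.25,"wx": 0,"wy": 0,"wz": 0,"grip": 0},{"x": -0.61,"y": 0.27,"z": -0.25,"wx": 0,"wy": 0,"wz": 0,"grip": 0}]'

```text
time: 8.25
position: [0.3784, -0.0342, 0.036]
tool_rot: [0.853, 0.485, 0.167, -0.096]
wrist_force: [-0.4, 0.9, -2.7]
finger_gap: 0.0138
grasp_force: 30.0
```

```bash
python3 - <<'E'
from h import *
s=stat(); z=.0355;q=R.from_quat(s["tool_rot"]); plan(s,[((.365,-.12,z),q,3),((.365,-.30,z),q,6)],0)
E
```

```text
pos [ 0.3784 -0.0342  0.036 ] a,l 0.165 -0.3423 z_t [ 0.191  0.326 -0.926] j [-0.68   0.41   2.268  0.677  0.639 -0.729] gap 0.0138 F [-0.4  0.9 -2.7] gf 29.999805092811584 t 8.25
 0: {"x":-0.62,"y":0.27,"z":-0.25,"wx":0.00,"wy":0.00,"wz":0.00,"grip":0},
 1: {"x":-0.62,"y":0.27,"z":-0.25,"wx":0.00,"wy":0.00,"wz":0.00,"grip":0},
 2: {"x":-0.63,"y":0.27,"z":-0.25,"wx":0.00,"wy":0.00,"wz":0.00,"grip":0},
  -> [ 0.3652 -0.1201  0.0354]
 3: {"x":-0.60,"y":0.38,"z":-0.24,"wx":0.00,"wy":0.00,"wz":0.00,"grip":0},
 4: {"x":-0.60,"y":0.38,"z":-0.25,"wx":0.00,"wy":0.00,"wz":0.00,"grip":0},
 5: {"x":-0.60,"y":0.38,"z":-0.24,"wx":0.00,"wy":0.00,"wz":0.00,"grip":0},
 6: {"x":-0.59,"y":0.38,"z":-0.25,"wx":0.00,"wy":0.00,"wz":0.00,"grip":0},
 7: {"x":-0.60,"y":0.39,"z":-0.24,"wx":0.00,"wy":0.00,"wz":0.00,"grip":0},
 8: {"x":-0.59,"y":0.38,"z":-0.25,"wx":0.00,"wy":0.00,"wz":0.00,"grip":0},
  -> [ 0.3649 -0.3     0.0355]
```

Emit:
step_arm --moves '[{"x": -0.62,"y": 0.27,"z": -0.25,"wx": 0,"wy": 0,"wz": 0,"grip": 0},{"x": -0.62,"y": 0.27,"z": -0.25,"wx": 0,"wy": 0,"wz": 0,"grip": 0},{"x": -0.62,"y": 0.27,"z": -0.25,"wx": 0,"wy": 0,"wz": 0,"grip": 0},{"x": -0.6,"y": 0.38,"z": -0.24,"wx": 0,"wy": 0,"wz": 0,"grip": 0},{"x": -0.6,"y": 0.38,"z": -0.24,"wx": 0,"wy": 0,"wz": 0,"grip": 0}]'

```text
time: 8.75
position: [0.3655, -0.1803, 0.0352]
tool_rot: [0.853, 0.485, 0.167, -0.096]
wrist_force: [1.6, 0.4, -2.2]
finger_gap: 0.0144
grasp_force: 30.0
```

Emit:
step_arm --moves '[{"x": -0.6,"y": 0.38,"z": -0.24,"wx": 0,"wy": 0,"wz": 0,"grip": 0},{"x": -0.6,"y": 0.38,"z": -0.25,"wx": 0,"wy": 0,"wz": 0,"grip": 0},{"x": -0.6,"y": 0.38,"z": -0.24,"wx": 0,"wy": 0,"wz": 0,"grip": 0},{"x": -0.6,"y": 0.38,"z": -0.25,"wx": 0,"wy": 0,"wz": 0,"grip": 0}]'

```text
time: 9.15
position: [0.365, -0.2999, 0.0351]
tool_rot: [0.853, 0.485, 0.167, -0.097]
wrist_force: [-0.1, 1.0, -2.8]
finger_gap: 0.0137
grasp_force: 30.0
```

```bash
python3 - <<'E'
from h import *
from rig import r
c=r.read_camera("scene"); P,H,I=cloud(c); cv2.imwrite("pics/s5.png",c["pixels"][:,:,::-1])
m=(P[...,2]>.11)&(P[...,2]<.178)&(H[...,1]<90)&(I.max(-1)>60)&(abs(P[...,0]-.53)<.07)&(abs(P[...,1]+.2)<.04)
q=P[m]; q=q[q[:,0].argsort()]; print("spout far end",q[:5].round(3).tolist())
handle(*wcloud(r.read_camera("wrist")))
s=stat(); z=.0355;q=R.from_quat(s["tool_rot"]); plan(s,[((.427,-.303,z),q,3)],0)
E
```

```text
spout far end [[0.479, -0.209, 0.158], [0.479, -0.213, 0.158], [0.479, -0.215, 0.145], [0.48, -0.215, 0.156], [0.482, -0.216, 0.133]]
handle [263, 172, 32, 114, 3507] a [-0.0852 -0.0763 -0.0622 -0.0391] l [-0.4783 -0.4719 -0.4654] zmax 0.075
pos [ 0.3664 -0.3047  0.0351] a,l -0.0733 -0.4708 z_t [ 0.195  0.321 -0.927] j [-1.104  0.541  1.889  0.398  0.962 -0.838] gap 0.014 F [-0.2 -1.4  0.3] gf 30.000015199184418 t 9.25
 0: {"x":0.25,"y":0.43,"z":0.10,"wx":0.00,"wy":0.00,"wz":0.00,"grip":0},
 1: {"x":0.25,"y":0.42,"z":0.10,"wx":0.00,"wy":0.00,"wz":0.00,"grip":0},
 2: {"x":0.26,"y":0.43,"z":0.10,"wx":0.00,"wy":0.00,"wz":0.00,"grip":0},
  -> [ 0.4271 -0.3029  0.0356]
```

View pics/s5.png

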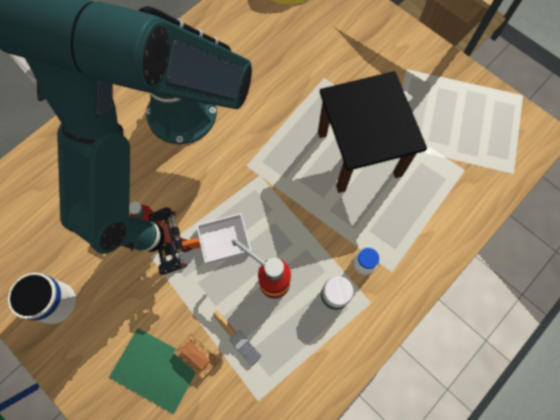

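The view shows the tray at (222,240) next to the spout end at (235,242). Bench and bystanders are unchanged.

Emit:
step_arm --moves '[{"x": 0.25,"y": 0.43,"z": 0.1,"wx": 0,"wy": 0,"wz": 0,"grip": 0},{"x": 0.25,"y": 0.43,"z": 0.1,"wx": 0,"wy": 0,"wz": 0,"grip": 0},{"x": 0.26,"y": 0.43,"z": 0.1,"wx": 0,"wy": 0,"wz": 0,"grip": 0},{"x": 0,"y": 0,"z": 0,"wx": 0,"wy": 0,"wz": 0,"grip": 0}]'

```text
time: 9.65
position: [0.4281, -0.2973, 0.0354]
tool_rot: [0.853, 0.486, 0.167, -0.095]
wrist_force: [-1.0, -1.0, -2.8]
finger_gap: 0.0141
grasp_force: 30.0
```

Emit:
step_arm --moves '[{"x": 0,"y": 0,"z": 0,"wx": 0,"wy": 0,"wz": 0,"grip": 0.6},{"x": 0,"y": 0,"z": 0,"wx": 0,"wy": 0,"wz": 0,"grip": 0.6},{"x": 0,"y": 0,"z": 0,"wx": 0,"wy": 0,"wz": 0,"grip": 0.6},{"x": 0,"y": 0,"z": 0,"wx": 0,"wy": 0,"wz": 0,"grip": 0.6},{"x": 0,"y": 0,"z": 0,"wx": 0,"wy": 0,"wz": 0,"grip": 0.6}]'

```text
time: 10.15
position: [0.4255, -0.298, 0.0357]
tool_rot: [0.853, 0.485, 0.167, -0.096]
wrist_force: [-0.0, 0.3, 0.0]
finger_gap: 0.0506
grasp_force: 0.0
```

```bash
python3 - <<'E'
from h import *
from rig import r
handle(*wcloud(r.read_camera("wrist")))
s=stat(); q=R.from_quat(s["tool_rot"]); up=s["position"]-.11*q.as_matrix()[:,2]
P,H,I=cloud(r.read_camera("scene"))
m=(P[...,2]>.222)&(P[...,2]<.24)&(abs(P[...,0]-.62)<.05)&(abs(P[...,1]+.2)<.05);print("plunger",rect(P[m]))
plan(s,[(up,q,3),((.53,-.32,.30),toolrot(75,8),5),((.621,-.1975,.27),toolrot(90,0),5)],0)
E
```

```text
handle [266, 169, 32, 113, 3465] a [-0.0459 -0.0376 -0.0232  0.0003] l [-0.5257 -0.5192 -0.5127] zmax 0.075
pos [ 0.4256 -0.2981  0.0357] a,l -0.0372 -0.5183 z_t [ 0.192  0.326 -0.926] j [-1.001  0.57   1.816  0.418  0.981 -0.738] gap 0.0516 F [-0.2  0.4 -0.2] gf 0.0 t 10.2
plunger ((621.8009643554688, -196.79171752929688), (44.98177719116211, 47.39318084716797), 43.95817947387695)
 0: {"x":-0.00,"y":0.00,"z":-0.92,"wx":0.00,"wy":0.00,"wz":0.00,"grip":0},
 1: {"x":-0.00,"y":0.00,"z":-0.92,"wx":0.00,"wy":0.00,"wz":0.00,"grip":0},
 2: {"x":-0.00,"y":0.00,"z":-0.91,"wx":0.00,"wy":0.00,"wz":0.00,"grip":0},
  -> [ 0.4045 -0.3339  0.1375]
 3: {"x":0.66,"y":0.50,"z":-0.61,"wx":0.10,"wy":-0.35,"wz":-0.38,"grip":0},
 4: {"x":0.60,"y":0.53,"z":-0.65,"wx":0.10,"wy":-0.35,"wz":-0.38,"grip":0},
 5: {"x":0.54,"y":0.55,"z":-0.68,"wx":0.10,"wy":-0.36,"wz":-0.38,"grip":0},
 6: {"x":0.48,"y":0.57,"z":-0.72,"wx":0.10,"wy":-0.35,"wz":-0.38,"grip":0},
 7: {"x":0.41,"y":0.57,"z":-0.74,"wx":0.10,"wy":-0.36,"wz":-0.39,"grip":0},
  -> [ 0.5299 -0.3199  0.3   ]
 8: {"x":0.68,"y":0.28,"z":0.25,"wx":0.03,"wy":-0.20,"wz":-0.37,"grip":0},
 9: {"x":0.67,"y":0.32,"z":0.23,"wx":0.03,"wy":-0.20,"wz":-0.38,"grip":0},
10: {"x":0.66,"y":0.35,"z":0.21,"wx":0.02,"wy":-0.20,"wz":-0.37,"grip":0},
11: {"x":0.65,"y":0.39,"z":0.18,"wx":0.03,"wy":-0.20,"wz":-0.38,"grip":0},
12: {"x":0.63,"y":0.43,"z":0.17,"wx":0.02,"wy":-0.19,"wz":-0.37,"grip":0},
  -> [ 0.6212 -0.1975  0.2699]
```

```bash
python3 - <<'E'
from h import *
s=stat(); q=R.from_quat(s["tool_rot"]); up=s["position"]-.11*q.as_matrix()[:,2]
plan(s,[(up,q,3),((.53,-.31,.30),toolrot(59.1,10),5),((.621,-.1975,.26),toolrot(59.1,0),5)],0)
E
```

```text
pos [ 0.4257 -0.2981  0.0357] a,l -0.0372 -0.5183 z_t [ 0.192  0.326 -0.926] j [-1.001  0.57   1.815  0.418  0.981 -0.738] gap 0.0526 F [-1.2  0.3  0.6] gf 0.0 t 10.25
 0: {"x":0.00,"y":0.00,"z":-0.92,"wx":0.00,"wy":0.00,"wz":0.00,"grip":0},
 1: {"x":0.00,"y":-0.00,"z":-0.92,"wx":0.00,"wy":0.00,"wz":0.00,"grip":0},
 2: {"x":0.00,"y":-0.00,"z":-0.91,"wx":0.00,"wy":0.00,"wz":0.00,"grip":0},
  -> [ 0.4045 -0.3339  0.1375]
 3: {"x":0.70,"y":0.48,"z":-0.59,"wx":-0.00,"wy":-0.31,"wz":0.00,"grip":0},
 4: {"x":0.67,"y":0.48,"z":-0.62,"wx":-0.00,"wy":-0.30,"wz":0.00,"grip":0},
 5: {"x":0.65,"y":0.48,"z":-0.65,"wx":-0.00,"wy":-0.31,"wz":0.01,"grip":0},
 6: {"x":0.62,"y":0.47,"z":-0.68,"wx":-0.01,"wy":-0.30,"wz":0.00,"grip":0},
 7: {"x":0.58,"y":0.47,"z":-0.70,"wx":-0.00,"wy":-0.31,"wz":0.01,"grip":0},
  -> [ 0.5298 -0.31    0.2998]
 8: {"x":0.67,"y":0.10,"z":0.32,"wx":-0.00,"wy":-0.25,"wz":-0.00,"grip":0},
 9: {"x":0.68,"y":0.10,"z":0.30,"wx":-0.00,"wy":-0.25,"wz":-0.00,"grip":0},
10: {"x":0.69,"y":0.10,"z":0.27,"wx":-0.00,"wy":-0.25,"wz":-0.00,"grip":0},
11: {"x":0.70,"y":0.11,"z":0.25,"wx":-0.00,"wy":-0.25,"wz":-0.00,"grip":0},
12: {"x":0.72,"y":0.10,"z":0.22,"wx":-0.00,"wy":-0.25,"wz":-0.00,"grip":0},
  -> [ 0.621  -0.1974  0.26  ]
```

Emit:
step_arm --moves '[{"x": 0,"y": 0,"z": -0.9,"wx": 0,"wy": 0,"wz": 0,"grip": 0.6},{"x": 0,"y": 0,"z": -0.9,"wx": 0,"wy": 0,"wz": 0,"grip": 0.6},{"x": 0,"y": 0,"z": -0.9,"wx": 0,"wy": 0,"wz": 0,"grip": 0.6},{"x": 0.7,"y": 0.48,"z": -0.6,"wx": 0,"wy": -0.3,"wz": 0,"grip": 0},{"x": 0.67,"y": 0.48,"z": -0.62,"wx": 0,"wy": -0.3,"wz": 0,"grip": 0}]'

```text
time: 10.75
position: [0.4551, -0.325, 0.2021]
tool_rot: [0.86, 0.487, 0.131, -0.075]
wrist_force: [-0.6, -0.9, -0.4]
finger_gap: 0.0405
grasp_force: 0.0
```

Emit:
step_arm --moves '[{"x": 0.65,"y": 0.48,"z": -0.65,"wx": 0,"wy": -0.31,"wz": 0,"grip": 0},{"x": 0.62,"y": 0.47,"z": -0.68,"wx": 0,"wy": -0.3,"wz": 0,"grip": 0},{"x": 0.58,"y": 0.47,"z": -0.7,"wx": 0,"wy": -0.31,"wz": 0,"grip": 0},{"x": 0.67,"y": 0.1,"z": 0.3,"wx": 0,"wy": -0.25,"wz": 0,"grip": 0},{"x": 0.68,"y": 0.1,"z": 0.3,"wx": 0,"wy": -0.25,"wz": 0,"grip": 0}]'

```text
time: 11.25
position: [0.5679, -0.2645, 0.2849]
tool_rot: [0.868, 0.494, 0.046, -0.025]
wrist_force: [0.0, 0.3, -0.1]
finger_gap: 0.0017
grasp_force: 0.0
```

```bash
python3 - <<'E'
from h import *
s=stat()
plan(s,[((.621,-.1975,.26),toolrot(59.1,0),4)],0)
E
```

```text
pos [ 0.5679 -0.2645  0.2849] a,l 0.0646 -0.6231 z_t [ 0.055  0.088 -0.995] j [-0.61   0.346  1.378  0.105  1.423 -0.089] gap 0.0017 F [ 0.   0.3 -0.1] gf 0.0 t 11.25
 0: {"x":0.51,"y":0.07,"z":0.21,"wx":0.00,"wy":-0.19,"wz":0.01,"grip":0},
 1: {"x":0.52,"y":0.07,"z":0.20,"wx":0.01,"wy":-0.19,"wz":0.00,"grip":0},
 2: {"x":0.52,"y":0.07,"z":0.18,"wx":0.00,"wy":-0.18,"wz":0.01,"grip":0},
 3: {"x":0.52,"y":0.07,"z":0.17,"wx":0.01,"wy":-0.19,"wz":0.00,"grip":0},
  -> [ 0.6209 -0.1976  0.2599]
```

Emit:
step_arm --moves '[{"x": 0.52,"y": 0.07,"z": 0.2,"wx": 0,"wy": -0.19,"wz": 0,"grip": 0},{"x": 0.52,"y": 0.07,"z": 0.2,"wx": 0,"wy": -0.19,"wz": 0,"grip": 0},{"x": 0.52,"y": 0.07,"z": 0.18,"wx": 0,"wy": -0.19,"wz": 0,"grip": 0},{"x": 0.52,"y": 0.07,"z": 0.17,"wx": 0,"wy": -0.19,"wz": 0,"grip": 0},{"x": 0,"y": 0,"z": 0.4,"wx": 0,"wy": 0,"wz": 0,"grip": 0}]'

```text
time: 11.75
position: [0.6216, -0.1944, 0.2434]
tool_rot: [0.868, 0.496, 0.001, 0.0]
wrist_force: [-0.5, 0.1, -0.3]
finger_gap: 0.0005
grasp_force: 0.0
```

Emit:
step_arm --moves '[{"x": 0,"y": 0,"z": 0.35,"wx": 0,"wy": 0,"wz": 0,"grip": 0},{"x": 0,"y": 0,"z": 0.35,"wx": 0,"wy": 0,"wz": 0,"grip": 0},{"x": 0,"y": 0,"z": 0.25,"wx": 0,"wy": 0,"wz": 0,"grip": 0},{"x": 0,"y": 0,"z": 0.1,"wx": 0,"wy": 0,"wz": 0,"grip": 0},{"x": 0,"y": 0,"z": 0,"wx": 0,"wy": 0,"wz": 0,"grip": 0}]'

```text
time: 12.25
position: [0.6195, -0.1961, 0.2013]
tool_rot: [0.869, 0.494, 0.001, -0.001]
wrist_force: [-0.4, 7.3, 11.4]
finger_gap: 0.0002
grasp_force: 5.6
```

Emit:
step_arm --moves '[{"x": 0,"y": 0,"z": 0.08,"wx": 0,"wy": 0,"wz": 0,"grip": 0},{"x": 0,"y": 0,"z": 0,"wx": 0,"wy": 0,"wz": 0,"grip": 0},{"x": 0,"y": 0,"z": 0,"wx": 0,"wy": 0,"wz": 0,"grip": 0}]'

```text
time: 12.55
position: [0.6196, -0.1961, 0.2002]
tool_rot: [0.869, 0.494, 0.001, -0.001]
wrist_force: [-2.2, 7.6, 18.8]
finger_gap: 0.0005
grasp_force: 9.3
```

```bash
python3 - <<'E'
from h import *
stat()
E
```

```text
pos [ 0.6196 -0.1961  0.2002] a,l 0.15 -0.6323 z_t [ 0.002  0.002 -1.   ] j [-0.414  0.449  1.423  0.003  1.27   0.122] gap 0.0005 F [-2.2  7.6 18.8] gf 9.30521970614791 t 12.55
```

The plunger is on its stop: z stalled at 0.200 with 19 N. Now up and back to the handle.

```bash
python3 - <<'E'
from h import *
s=stat(); Q=toolrot(59.1,20); g=np.array(at(-.035,-.519,.0355)); pre=g-.11*Q.as_matrix()[:,2]
plan(s,[((.62,-.197,.27),R.from_quat(s["tool_rot"]),2),((.53,-.31,.30),toolrot(59.1,7),4),(pre,Q,6),(g,Q,3)],.6)
E
```

```text
pos [ 0.6196 -0.1961  0.2002] a,l 0.15 -0.6323 z_t [ 0.002  0.002 -1.   ] j [-0.414  0.449  1.423  0.003  1.27   0.122] gap 0.0005 F [-2.2  7.6 18.8] gf 9.30521970614791 t 12.55
 0: {"x":-0.00,"y":0.01,"z":-0.87,"wx":0.00,"wy":0.00,"wz":0.00,"grip":0.6},
 1: {"x":-0.01,"y":0.01,"z":-0.87,"wx":0.00,"wy":0.00,"wz":0.00,"grip":0.6},
  -> [ 0.62   -0.197   0.2698]
 2: {"x":-0.89,"y":-0.12,"z":-0.19,"wx":-0.00,"wy":0.21,"wz":0.00,"grip":0.6},
 3: {"x":-0.89,"y":-0.12,"z":-0.22,"wx":-0.00,"wy":0.21,"wz":0.01,"grip":0.6},
 4: {"x":-0.88,"y":-0.12,"z":-0.24,"wx":-0.00,"wy":0.22,"wz":0.00,"grip":0.6},
 5: {"x":-0.88,"y":-0.12,"z":-0.27,"wx":-0.00,"wy":0.21,"wz":0.01,"grip":0.6},
  -> [ 0.5301 -0.3102  0.2999]
 6: {"x":-0.41,"y":-0.40,"z":0.63,"wx":-0.00,"wy":0.27,"wz":-0.00,"grip":0.6},
 7: {"x":-0.43,"y":-0.40,"z":0.61,"wx":0.00,"wy":0.27,"wz":-0.00,"grip":0.6},
 8: {"x":-0.45,"y":-0.39,"z":0.59,"wx":0.00,"wy":0.27,"wz":-0.00,"grip":0.6},
 9: {"x":-0.48,"y":-0.40,"z":0.58,"wx":0.00,"wy":0.27,"wz":-0.00,"grip":0.6},
10: {"x":-0.49,"y":-0.39,"z":0.56,"wx":0.00,"wy":0.27,"wz":-0.00,"grip":0.6},
11: {"x":-0.52,"y":-0.40,"z":0.53,"wx":0.00,"wy":0.28,"wz":-0.00,"grip":0.6},
  -> [ 0.4079 -0.3289  0.139 ]
12: {"x":0.00,"y":0.00,"z":0.92,"wx":0.00,"wy":-0.00,"wz":-0.00,"grip":0.6},
13: {"x":0.00,"y":0.00,"z":0.92,"wx":0.00,"wy":-0.00,"wz":-0.00,"grip":0.6},
14: {"x":0.00,"y":0.00,"z":0.91,"wx":0.00,"wy":-0.00,"wz":-0.00,"grip":0.6},
  -> [ 0.4272 -0.2966  0.0357]
```

Emit:
step_arm --moves '[{"x": 0,"y": 0,"z": -0.87,"wx": 0,"wy": 0,"wz": 0,"grip": 0},{"x": 0,"y": 0,"z": -0.87,"wx": 0,"wy": 0,"wz": 0,"grip": 0},{"x": -0.89,"y": -0.12,"z": -0.2,"wx": 0,"wy": 0.21,"wz": 0,"grip": 0.6},{"x": -0.89,"y": -0.12,"z": -0.22,"wx": 0,"wy": 0.21,"wz": 0,"grip": 0.6},{"x": -0.88,"y": -0.12,"z": -0.24,"wx": 0,"wy": 0.22,"wz": 0,"grip": 0.6}]'

```text
time: 13.05
position: [0.5508, -0.2829, 0.2905]
tool_rot: [0.868, 0.494, 0.039, -0.023]
wrist_force: [0.3, 0.1, -0.3]
finger_gap: 0.0211
grasp_force: 0.0
```

Emit:
step_arm --moves '[{"x": -0.88,"y": -0.12,"z": -0.27,"wx": 0,"wy": 0.21,"wz": 0,"grip": 0.6},{"x": -0.41,"y": -0.4,"z": 0.63,"wx": 0,"wy": 0.27,"wz": 0,"grip": 0.6},{"x": -0.43,"y": -0.4,"z": 0.61,"wx": 0,"wy": 0.27,"wz": 0,"grip": 0.6},{"x": -0.45,"y": -0.4,"z": 0.59,"wx": 0,"wy": 0.27,"wz": 0,"grip": 0.6},{"x": -0.48,"y": -0.4,"z": 0.58,"wx": 0,"wy": 0.27,"wz": 0,"grip": 0.6}]'

```text
time: 13.55
position: [0.4457, -0.3237, 0.1896]
tool_rot: [0.862, 0.489, 0.117, -0.067]
wrist_force: [-0.2, 0.1, -0.1]
finger_gap: 0.0527
grasp_force: 0.0
```

```bash
python3 - <<'E'
from h import *
from rig import r
handle(*wcloud(r.read_camera("wrist")))
P,H,I=cloud(r.read_camera("scene"))
m=(P[...,2]>.19)&(P[...,2]<.25)&(np.hypot(P[...,0]-.621,P[...,1]+.1975)<.03);print("plunger z",np.percentile(P[m][:,2],[10,50,90]))
s=stat(); Q=toolrot(59.1,20); g=np.array(at(-.035,-.519,.0355)); pre=g-.11*Q.as_matrix()[:,2]
plan(s,[(pre,Q,2),(g,Q,3)],.6)
E
```

```text
handle [240, 178, 15, 55, 806] a [-0.0461 -0.0371 -0.0227  0.0007] l [-0.5259 -0.5197 -0.5132] zmax 0.075
handle [460, 249, 39, 42, 907] a [-0.1181 -0.1072 -0.0973 -0.0776] l [-0.805  -0.7853 -0.7627] zmax 0.045
plunger z [0.22759822 0.23072748 0.23391452]
pos [ 0.4423 -0.3222  0.1867] a,l -0.0494 -0.545 z_t [ 0.13   0.235 -0.963] j [-0.93   0.365  1.637  0.259  1.264 -0.483] gap 0.0527 F [-0.2  0.4  0.2] gf 0.0 t 13.65
 0: {"x":-0.44,"y":-0.32,"z":0.50,"wx":-0.03,"wy":0.28,"wz":-0.01,"grip":0.6},
 1: {"x":-0.46,"y":-0.32,"z":0.48,"wx":-0.04,"wy":0.27,"wz":-0.02,"grip":0.6},
  -> [ 0.408  -0.3288  0.139 ]
 2: {"x":-0.00,"y":0.00,"z":0.92,"wx":0.00,"wy":0.00,"wz":0.00,"grip":0.6},
 3: {"x":-0.00,"y":0.00,"z":0.92,"wx":0.00,"wy":0.00,"wz":0.00,"grip":0.6},
 4: {"x":-0.00,"y":0.00,"z":0.91,"wx":0.00,"wy":0.00,"wz":0.00,"grip":0.6},
  -> [ 0.4274 -0.2966  0.0356]
```

Plunger is up again and the handle is where I left it. Going down to grasp it.

Emit:
step_arm --moves '[{"x": -0.44,"y": -0.32,"z": 0.5,"wx": -0.03,"wy": 0.28,"wz": -0.01,"grip": 0.6},{"x": -0.46,"y": -0.32,"z": 0.48,"wx": -0.04,"wy": 0.27,"wz": -0.02,"grip": 0.6},{"x": 0,"y": 0,"z": 0.92,"wx": 0,"wy": 0,"wz": 0,"grip": 0.6},{"x": 0,"y": 0,"z": 0.92,"wx": 0,"wy": 0,"wz": 0,"grip": 0.6},{"x": 0,"y": 0,"z": 0.9,"wx": 0,"wy": 0,"wz": 0,"grip": 0.6}]'

```text
time: 14.15
position: [0.4341, -0.2998, 0.0393]
tool_rot: [0.856, 0.488, 0.152, -0.08]
wrist_force: [0.5, -0.2, 0.7]
finger_gap: 0.0527
grasp_force: 0.0
```

Emit:
step_arm --moves '[{"x": 0,"y": 0,"z": 0,"wx": 0,"wy": 0,"wz": 0,"grip": 0.1},{"x": 0,"y": 0,"z": 0,"wx": 0,"wy": 0,"wz": 0,"grip": 0},{"x": 0,"y": 0,"z": 0,"wx": 0,"wy": 0,"wz": 0,"grip": 0},{"x": 0,"y": 0,"z": 0,"wx": 0,"wy": 0,"wz": 0,"grip": 0},{"x": 0,"y": 0,"z": 0,"wx": 0,"wy": 0,"wz": 0,"grip": 0}]'

```text
time: 14.65
position: [0.4335, -0.2997, 0.0411]
tool_rot: [0.856, 0.489, 0.152, -0.08]
wrist_force: [-1.7, 0.2, 0.9]
finger_gap: 0.0164
grasp_force: 0.6
```

Emit:
step_arm --moves '[{"x": 0,"y": 0,"z": 0,"wx": 0,"wy": 0,"wz": 0,"grip": 0},{"x": 0,"y": 0,"z": 0,"wx": 0,"wy": 0,"wz": 0,"grip": 0}]'

```text
time: 14.85
position: [0.4332, -0.2994, 0.041]
tool_rot: [0.855, 0.489, 0.152, -0.081]
wrist_force: [-3.0, -1.9, 8.8]
finger_gap: 0.0143
grasp_force: 29.9
```

```bash
python3 - <<'E'
from h import *
from rig import r
handle(*wcloud(r.read_camera("wrist")))
s=stat(); q=R.from_quat(s["tool_rot"]); z=s["position"][2]
plan(s,[((.365,-.30,z),q,2),((.365,-.12,z),q,6),((*at(.205,-.310,z)[:2],z),q,4)],0)
E
```

```text
handle [262, 178, 33, 110, 3192] a [-0.0452 -0.0361 -0.0218  0.0009] l [-0.5314 -0.5248 -0.518 ] zmax 0.075
pos [ 0.4332 -0.2995  0.041 ] a,l -0.0345 -0.5255 z_t [ 0.181  0.286 -0.941] j [-0.969  0.549  1.815  0.391  0.955 -0.692] gap 0.0142 F [-3.3 -1.9  8.3] gf 29.90217626094818 t 14.9
 0: {"x":-0.41,"y":-0.73,"z":-0.16,"wx":0.00,"wy":0.00,"wz":0.00,"grip":0},
 1: {"x":-0.41,"y":-0.73,"z":-0.15,"wx":0.00,"wy":0.00,"wz":0.00,"grip":0},
  -> [ 0.3651 -0.2999  0.041 ]
 2: {"x":0.61,"y":-0.38,"z":0.21,"wx":0.00,"wy":0.00,"wz":0.00,"grip":0},
 3: {"x":0.61,"y":-0.38,"z":0.22,"wx":0.00,"wy":0.00,"wz":0.00,"grip":0},
 4: {"x":0.61,"y":-0.38,"z":0.21,"wx":0.00,"wy":0.00,"wz":0.00,"grip":0},
 5: {"x":0.61,"y":-0.38,"z":0.22,"wx":0.00,"wy":0.00,"wz":0.00,"grip":0},
 6: {"x":0.60,"y":-0.39,"z":0.21,"wx":0.00,"wy":0.00,"wz":0.00,"grip":0},
 7: {"x":0.61,"y":-0.38,"z":0.22,"wx":0.00,"wy":0.00,"wz":0.00,"grip":0},
  -> [ 0.3651 -0.12    0.0408]
 8: {"x":0.71,"y":-0.40,"z":0.25,"wx":0.00,"wy":0.00,"wz":0.00,"grip":0},
 9: {"x":0.71,"y":-0.40,"z":0.25,"wx":0.00,"wy":0.00,"wz":0.00,"grip":0},
10: {"x":0.71,"y":-0.40,"z":0.25,"wx":0.00,"wy":0.00,"wz":0.00,"grip":0},
11: {"x":0.72,"y":-0.41,"z":0.25,"wx":0.00,"wy":0.00,"wz":0.00,"grip":0},
  -> [0.3713 0.0168 0.0411]
```

Emit:
step_arm --moves '[{"x": -0.4,"y": -0.73,"z": -0.2,"wx": 0,"wy": 0,"wz": 0,"grip": 0},{"x": -0.4,"y": -0.73,"z": -0.2,"wx": 0,"wy": 0,"wz": 0,"grip": 0},{"x": 0,"y": 0,"z": 0,"wx": 0,"wy": 0,"wz": 0,"grip": 0}]'

```text
time: 15.2
position: [0.3616, -0.2987, 0.0435]
tool_rot: [0.856, 0.488, 0.151, -0.082]
wrist_force: [0.1, 0.6, -2.7]
finger_gap: 0.0137
grasp_force: 30.0
```

```bash
cat >> h.py <<'E'
def tray(r,s):
    c=r.read_camera("wrist");P,H=wcloud(c);handle(P,H)
    # rim: points 25..40 mm high with low saturation ahead of handle
    p=s["position"];A=P[...,:2]@XD-p[:2]@XD;L=P[...,:2]@YD-p[:2]@YD
    m=(abs(P[...,2]-.032)<.004)&(A>.01)&(A<.2)&(abs(L)<.09)&(H[...,1]<70)
    rr=rect(P[m]);print("rim",rr,"n",m.sum())
E
python3 - <<'E'
from h import *
from rig import r
s=stat(); tray(r,s); q=R.from_quat(s["tool_rot"]); z=s["position"][2]
plan(s,[((.363,-.12,z),q,6)],0)
E
```

```text
pos [ 0.3616 -0.2987  0.0435] a,l -0.0706 -0.4637 z_t [ 0.178  0.288 -0.941] j [-1.085  0.504  1.914  0.371  0.938 -0.803] gap 0.0137 F [ 0.1  0.6 -2.7] gf 29.998375475406647 t 15.2
handle [264, 178, 31, 109, 3205] a [-0.0808 -0.0717 -0.0575 -0.0348] l [-0.4698 -0.4635 -0.4568] zmax 0.077
rim ((416.48809814453125, -206.73297119140625), (139.7934112548828, 120.9399642944336), 59.25840377807617) n 4885
 0: {"x":0.61,"y":-0.38,"z":0.22,"wx":0.00,"wy":0.00,"wz":0.00,"grip":0},
 1: {"x":0.60,"y":-0.37,"z":0.21,"wx":0.00,"wy":0.00,"wz":0.00,"grip":0},
 2: {"x":0.61,"y":-0.38,"z":0.22,"wx":0.00,"wy":0.00,"wz":0.00,"grip":0},
 3: {"x":0.60,"y":-0.37,"z":0.21,"wx":0.00,"wy":0.00,"wz":0.00,"grip":0},
 4: {"x":0.61,"y":-0.38,"z":0.22,"wx":0.00,"wy":0.00,"wz":0.00,"grip":0},
 5: {"x":0.60,"y":-0.37,"z":0.21,"wx":0.00,"wy":0.00,"wz":0.00,"grip":0},
  -> [ 0.3629 -0.1202  0.0436]
```

Emit:
step_arm --moves '[{"x": 0.61,"y": -0.38,"z": 0.22,"wx": 0,"wy": 0,"wz": 0,"grip": 0},{"x": 0.6,"y": -0.37,"z": 0.21,"wx": 0,"wy": 0,"wz": 0,"grip": 0},{"x": 0.61,"y": -0.38,"z": 0.22,"wx": 0,"wy": 0,"wz": 0,"grip": 0},{"x": 0.6,"y": -0.37,"z": 0.21,"wx": 0,"wy": 0,"wz": 0,"grip": 0},{"x": 0.61,"y": -0.38,"z": 0.22,"wx": 0,"wy": 0,"wz": 0,"grip": 0}]'

```text
time: 15.75
position: [0.3671, -0.1504, 0.0434]
tool_rot: [0.856, 0.488, 0.152, -0.08]
wrist_force: [0.5, 0.1, -2.3]
finger_gap: 0.0139
grasp_force: 30.0
```

```bash
python3 - <<'E'
from h import *
from rig import r
s=stat(); q=R.from_quat(s["tool_rot"]); z=s["position"][2]
plan(s,[((*at(.200,-.312,z)[:2],z),toolrot(59.1,19),5)],0)
E
```

```text
pos [ 0.3671 -0.1504  0.0434] a,l 0.0594 -0.3922 z_t [ 0.182  0.285 -0.941] j [-0.892  0.412  2.149  0.487  0.755 -0.744] gap 0.0139 F [ 0.5  0.1 -2.3] gf 29.99958336353302 t 15.75
 0: {"x":0.66,"y":-0.40,"z":0.23,"wx":0.01,"wy":-0.02,"wz":0.01,"grip":0},
 1: {"x":0.67,"y":-0.40,"z":0.23,"wx":0.01,"wy":-0.02,"wz":0.01,"grip":0},
 2: {"x":0.66,"y":-0.40,"z":0.23,"wx":0.02,"wy":-0.02,"wz":0.01,"grip":0},
 3: {"x":0.67,"y":-0.40,"z":0.23,"wx":0.01,"wy":-0.02,"wz":0.01,"grip":0},
 4: {"x":0.66,"y":-0.40,"z":0.24,"wx":0.02,"wy":-0.02,"wz":0.01,"grip":0},
  -> [0.3703 0.0114 0.0433]
```

Emit:
step_arm --moves '[{"x": 0.66,"y": -0.4,"z": 0.23,"wx": 0,"wy": 0,"wz": 0,"grip": 0},{"x": 0.66,"y": -0.4,"z": 0.23,"wx": 0,"wy": 0,"wz": 0,"grip": 0},{"x": 0.66,"y": -0.4,"z": 0.23,"wx": 0,"wy": 0,"wz": 0,"grip": 0},{"x": 0.66,"y": -0.4,"z": 0.23,"wx": 0,"wy": 0,"wz": 0,"grip": 0},{"x": 0.66,"y": -0.4,"z": 0.23,"wx": 0,"wy": 0,"wz": 0,"grip": 0}]'

```text
time: 16.25
position: [0.3697, 0.0112, 0.0442]
tool_rot: [0.856, 0.488, 0.152, -0.08]
wrist_force: [-0.1, -0.8, -2.8]
finger_gap: 0.0137
grasp_force: 30.0
```

```bash
python3 - <<'E'
from h import *
from rig import r
s=stat(); tray(r,s); q=R.from_quat(s["tool_rot"]); z=s["position"][2]
plan(s,[((*at(.350,-.310,z)[:2],.041),toolrot(59.1,20),7)],0)
E
```

```text
pos [0.3697 0.0112 0.0442] a,l 0.1994 -0.3115 z_t [ 0.182  0.286 -0.941] j [-0.535  0.352  2.317  0.681  0.568 -0.598] gap 0.0137 F [-0.1 -0.8 -2.8] gf 29.999113976955414 t 16.25
handle [264, 178, 31, 109, 3271] a [0.1891 0.1982 0.2125 0.2353] l [-0.3179 -0.3112 -0.3045] zmax 0.078
rim ((424.7157287597656, 103.0453109741211), (140.04505920410156, 121.05049133300781), 59.32658767700195) n 5010
 0: {"x":0.50,"y":-0.00,"z":0.19,"wx":0.01,"wy":0.00,"wz":0.01,"grip":0},
 1: {"x":0.50,"y":-0.00,"z":0.19,"wx":0.01,"wy":0.00,"wz":0.01,"grip":0},
 2: {"x":0.50,"y":-0.01,"z":0.19,"wx":0.01,"wy":0.00,"wz":0.01,"grip":0},
 3: {"x":0.50,"y":-0.01,"z":0.20,"wx":0.01,"wy":0.01,"wz":0.01,"grip":0},
 4: {"x":0.50,"y":-0.00,"z":0.19,"wx":0.01,"wy":0.00,"wz":0.00,"grip":0},
 5: {"x":0.51,"y":-0.01,"z":0.20,"wx":0.01,"wy":0.01,"wz":0.01,"grip":0},
 6: {"x":0.50,"y":-0.00,"z":0.19,"wx":0.01,"wy":0.00,"wz":0.00,"grip":0},
  -> [0.4458 0.1409 0.0411]
```

Emit:
step_arm --moves '[{"x": 0.5,"y": 0,"z": 0.19,"wx": 0,"wy": 0,"wz": 0,"grip": 0},{"x": 0.5,"y": 0,"z": 0.19,"wx": 0,"wy": 0,"wz": 0,"grip": 0},{"x": 0.5,"y": 0,"z": 0.2,"wx": 0,"wy": 0,"wz": 0,"grip": 0},{"x": 0.5,"y": 0,"z": 0.2,"wx": 0,"wy": 0,"wz": 0,"grip": 0}]'

```text
time: 16.7
position: [0.414, 0.0852, 0.0422]
tool_rot: [0.855, 0.488, 0.153, -0.081]
wrist_force: [-1.5, -3.1, 1.4]
finger_gap: 0.0141
grasp_force: 30.0
```

Emit:
step_arm --moves '[{"x": 0.5,"y": 0,"z": 0.2,"wx": 0,"wy": 0,"wz": 0,"grip": 0},{"x": 0.5,"y": 0,"z": 0.2,"wx": 0,"wy": 0,"wz": 0,"grip": 0},{"x": 0.5,"y": 0,"z": 0.2,"wx": 0,"wy": 0,"wz": 0,"grip": 0},{"x": 0,"y": 0,"z": 0,"wx": 0,"wy": 0,"wz": 0,"grip": 0}]'

```text
time: 17.1
position: [0.4473, 0.1421, 0.0408]
tool_rot: [0.855, 0.489, 0.153, -0.081]
wrist_force: [-0.0, 2.0, 7.1]
finger_gap: 0.014
grasp_force: 30.0
```

Emit:
step_arm --moves '[{"x": 0,"y": 0,"z": 0,"wx": 0,"wy": 0,"wz": 0,"grip": 0.6},{"x": 0,"y": 0,"z": 0,"wx": 0,"wy": 0,"wz": 0,"grip": 0.6},{"x": 0,"y": 0,"z": 0,"wx": 0,"wy": 0,"wz": 0,"grip": 0.6},{"x": 0,"y": 0,"z": 0,"wx": 0,"wy": 0,"wz": 0,"grip": 0.6}]'

```text
time: 17.5
position: [0.4451, 0.1398, 0.0394]
tool_rot: [0.856, 0.488, 0.152, -0.081]
wrist_force: [0.3, -0.0, 0.4]
finger_gap: 0.0424
grasp_force: 0.0
```

```bash
python3 - <<'E'
from h import *
from rig import r
s=stat(); tray(r,s); 
plan(s,[((*at(.357,-.3105,0)[:2],.050),toolrot(59.1,58),7)],0.5)
E
```

```text
pos [0.4451 0.1398 0.0394] a,l 0.3486 -0.3102 z_t [ 0.18   0.287 -0.941] j [-0.103  0.409  2.189  0.704  0.489 -0.187] gap 0.0424 F [ 0.3 -0.   0.4] gf 0.0 t 17.5
handle [266, 171, 31, 110, 3318] a [0.341  0.3498 0.3638 0.3872] l [-0.3174 -0.3108 -0.3042] zmax 0.075
rim ((507.87408447265625, 228.615478515625), (136.2084503173828, 137.2666473388672), 59.35272216796875) n 3665
 0: {"x":0.04,"y":0.00,"z":-0.03,"wx":0.01,"wy":0.68,"wz":0.01,"grip":0.5},
 1: {"x":0.04,"y":0.00,"z":-0.02,"wx":0.00,"wy":0.68,"wz":0.01,"grip":0.5},
 2: {"x":0.05,"y":0.00,"z":-0.02,"wx":0.01,"wy":0.68,"wz":0.01,"grip":0.5},
 3: {"x":0.05,"y":0.00,"z":-0.01,"wx":0.00,"wy":0.68,"wz":0.01,"grip":0.5},
 4: {"x":0.05,"y":0.00,"z":-0.01,"wx":0.01,"wy":0.68,"wz":0.01,"grip":0.5},
 5: {"x":0.04,"y":0.01,"z":-0.00,"wx":0.00,"wy":0.69,"wz":0.01,"grip":0.5},
 6: {"x":0.05,"y":-0.00,"z":0.00,"wx":0.01,"wy":0.68,"wz":0.00,"grip":0.5},
  -> [0.4498 0.1469 0.0501]
```

Emit:
step_arm --moves '[{"x": 0.05,"y": 0,"z": -0.03,"wx": 0.01,"wy": 0.68,"wz": 0.01,"grip": 0.5},{"x": 0.05,"y": 0,"z": -0.02,"wx": 0.01,"wy": 0.68,"wz": 0.01,"grip": 0.5},{"x": 0.05,"y": 0,"z": -0.02,"wx": 0.01,"wy": 0.68,"wz": 0.01,"grip": 0.5},{"x": 0.05,"y": 0,"z": -0.01,"wx": 0,"wy": 0.68,"wz": 0.01,"grip": 0.5},{"x": 0.05,"y": 0,"z": -0.01,"wx": 0,"wy": 0.68,"wz": 0.01,"grip": 0.5}]'

```text
time: 18.05
position: [0.4451, 0.1467, 0.0449]
tool_rot: [0.809, 0.461, 0.315, -0.183]
wrist_force: [-1.4, 0.1, -0.6]
finger_gap: 0.0438
grasp_force: 0.0
```

Emit:
step_arm --moves '[{"x": 0.05,"y": 0,"z": 0,"wx": 0,"wy": 0.68,"wz": 0,"grip": 0.4},{"x": 0.03,"y": 0,"z": 0,"wx": 0,"wy": 0.3,"wz": 0,"grip": 0.4},{"x": 0,"y": 0,"z": 0,"wx": 0,"wy": 0,"wz": 0,"grip": 0.4}]'

```text
time: 18.35
position: [0.4468, 0.1473, 0.0454]
tool_rot: [0.788, 0.446, 0.366, -0.216]
wrist_force: [-0.6, 0.2, 0.5]
finger_gap: 0.0353
grasp_force: 0.0
```

```bash
python3 - <<'E'
from h import *
from rig import r
s=stat(); tray(r,s); 
plan(s,[((*at(.357,-.3105,0)[:2],.050),toolrot(59.1,55),1)],0.)
E
```

```text
pos [0.4468 0.1473 0.0454] a,l 0.3559 -0.3077 z_t [ 0.385  0.666 -0.639] j [-0.56   0.716  2.375  1.493  0.881 -1.488] gap 0.0353 F [-0.6  0.2  0.5] gf 0.0 t 18.35
handle [270, 175, 30, 127, 3372] a [0.3389 0.3395 0.3502 0.3852] l [-0.3173 -0.3109 -0.3044] zmax 0.075
rim ((509.2113952636719, 230.36669921875), (142.1201171875, 137.26231384277344), 59.48688507080078) n 3145
 0: {"x":0.11,"y":0.07,"z":-0.05,"wx":-0.08,"wy":0.59,"wz":-0.06,"grip":0.0},
  -> [0.4499 0.147  0.05  ]
```

Emit:
step_arm --moves '[{"x": 0,"y": 0.07,"z": 0,"wx": 0,"wy": 0,"wz": 0,"grip": 0},{"x": 0,"y": 0,"z": 0,"wx": 0,"wy": 0,"wz": 0,"grip": 0},{"x": 0,"y": 0,"z": 0,"wx": 0,"wy": 0,"wz": 0,"grip": 0},{"x": 0,"y": 0,"z": 0,"wx": 0,"wy": 0,"wz": 0,"grip": 0},{"x": 0,"y": 0,"z": 0,"wx": 0,"wy": 0,"wz": 0,"grip": 0}]'

```text
time: 18.9
position: [0.4493, 0.1475, 0.0471]
tool_rot: [0.786, 0.448, 0.367, -0.215]
wrist_force: [0.6, -1.9, 2.9]
finger_gap: 0.0138
grasp_force: 30.0
```

```bash
python3 - <<'E'
from h import *
from rig import r
s=stat(); tray(r,s); q=R.from_quat(s["tool_rot"]);p=s["position"]
plan(s,[((*at(p[:2]@XD+.079,-.308,0)[:2],p[2]),q,5)],0.)
E
```

```text
pos [0.4493 0.1475 0.0471] a,l 0.3573 -0.3098 z_t [ 0.385  0.667 -0.638] j [-0.556  0.709  2.369  1.486  0.882 -1.477] gap 0.0138 F [ 0.6 -1.9  2.9] gf 29.977803826332092 t 18.9
handle [264, 179, 31, 126, 3345] a [0.3388 0.3395 0.3508 0.3854] l [-0.3168 -0.3103 -0.3038] zmax 0.075
rim ((508.8469543457031, 230.5023193359375), (141.86209106445312, 137.41793823242188), 59.2630615234375) n 3159
 0: {"x":0.25,"y":-0.01,"z":0.30,"wx":0.00,"wy":0.00,"wz":0.00,"grip":0.0},
 1: {"x":0.25,"y":-0.00,"z":0.31,"wx":0.00,"wy":0.00,"wz":0.00,"grip":0.0},
 2: {"x":0.25,"y":-0.01,"z":0.30,"wx":0.00,"wy":0.00,"wz":0.00,"grip":0.0},
 3: {"x":0.26,"y":-0.00,"z":0.31,"wx":0.00,"wy":0.00,"wz":0.00,"grip":0.0},
 4: {"x":0.25,"y":-0.01,"z":0.30,"wx":0.00,"wy":0.00,"wz":0.00,"grip":0.0},
  -> [0.4883 0.2162 0.0471]
```

Emit:
step_arm --moves '[{"x": 0.25,"y": 0,"z": 0.3,"wx": 0,"wy": 0,"wz": 0,"grip": 0},{"x": 0.25,"y": 0,"z": 0.31,"wx": 0,"wy": 0,"wz": 0,"grip": 0},{"x": 0.25,"y": 0,"z": 0.3,"wx": 0,"wy": 0,"wz": 0,"grip": 0},{"x": 0.26,"y": 0,"z": 0.31,"wx": 0,"wy": 0,"wz": 0,"grip": 0},{"x": 0.25,"y": 0,"z": 0.3,"wx": 0,"wy": 0,"wz": 0,"grip": 0}]'

```text
time: 19.45
position: [0.4892, 0.2159, 0.047]
tool_rot: [0.787, 0.447, 0.367, -0.215]
wrist_force: [-2.7, -5.1, 5.7]
finger_gap: 0.014
grasp_force: 30.1
```

Emit:
step_arm --moves '[{"x": 0,"y": 0,"z": 0,"wx": 0,"wy": 0,"wz": 0,"grip": 0}]'

```text
time: 19.55
position: [0.4892, 0.2167, 0.0469]
tool_rot: [0.786, 0.449, 0.367, -0.215]
wrist_force: [1.6, 1.6, 2.0]
finger_gap: 0.0135
grasp_force: 30.0
```

```bash
python3 - <<'E'
from h import *
from rig import r
s=stat(); tray(r,s)
c=r.read_camera("scene");P,H,I=cloud(c); z=P[...,2]; m=(I.max(-1)<60)&(abs(z-.23)<.006)&(P[...,0]>.33)&(P[...,1]>.11); 
k,l,st,_=cv2.connectedComponentsWithStats(m.astype(np.uint8)); i=1+st[1:,4].argmax(); rr=rect(P[l==i]);print(rr)
E
```

```text
pos [0.4892 0.2167 0.0469] a,l 0.4372 -0.3084 z_t [ 0.383  0.668 -0.638] j [-0.311  0.698  2.313  1.671  0.859 -1.389] gap 0.0135 F [1.6 1.6 2. ] gf 30.001317858695984 t 19.55
handle [264, 179, 31, 125, 3343] a [0.4187 0.4194 0.4306 0.4653] l [-0.3153 -0.3089 -0.3024] zmax 0.075
rim ((554.1920166015625, 308.17132568359375), (161.8450927734375, 140.39793395996094), 59.7426643371582) n 3348
((528.0271606445312, 294.107421875), (229.90374755859375, 259.22113037109375), 59.21976852416992)
```

Emit:
step_arm --moves '[{"x": 0,"y": 0,"z": 0,"wx": 0,"wy": 0,"wz": 0,"grip": 0.6},{"x": 0,"y": 0,"z": 0,"wx": 0,"wy": 0,"wz": 0,"grip": 0.6},{"x": 0,"y": 0,"z": 0,"wx": 0,"wy": 0,"wz": 0,"grip": 0.6},{"x": 0,"y": 0,"z": 0,"wx": 0,"wy": 0,"wz": 0,"grip": 0.6},{"x": 0,"y": 0,"z": 0,"wx": 0,"wy": 0,"wz": 0,"grip": 0.6}]'

```text
time: 20.15
position: [0.4888, 0.2152, 0.0464]
tool_rot: [0.787, 0.447, 0.366, -0.215]
wrist_force: [-0.3, 0.5, 0.1]
finger_gap: 0.0503
grasp_force: 0.0
```

Emit:
step_arm --moves '[{"x": 0,"y": 0,"z": -0.5,"wx": 0,"wy": 0,"wz": 0,"grip": 0.5},{"x": 0,"y": 0,"z": -0.6,"wx": 0,"wy": 0,"wz": 0,"grip": 0.5},{"x": 0,"y": 0,"z": -0.6,"wx": 0,"wy": 0,"wz": 0,"grip": 0.5},{"x": 0,"y": 0,"z": -0.6,"wx": 0,"wy": 0,"wz": 0,"grip": 0.5},{"x": 0,"y": 0,"z": -0.6,"wx": 0,"wy": 0,"wz": 0,"grip": 0.5}]'

```text
time: 20.65
position: [0.4436, 0.1375, 0.121]
tool_rot: [0.787, 0.448, 0.366, -0.215]
wrist_force: [0.7, 0.1, 1.8]
finger_gap: 0.0443
grasp_force: 0.0
```

Emit:
step_arm --moves '[{"x": 0,"y": 0,"z": 0,"wx": 0,"wy": 0,"wz": 0,"grip": 0.5},{"x": 0,"y": 0,"z": 0,"wx": 0,"wy": 0,"wz": 0,"grip": 0.5}]'

```text
time: 20.85
position: [0.4449, 0.1377, 0.1207]
tool_rot: [0.787, 0.447, 0.367, -0.214]
wrist_force: [0.4, 0.2, -0.6]
finger_gap: 0.0438
grasp_force: 0.0
```

```bash
python3 - <<'E'
from h import *
from rig import r
s=stat(); c=r.read_camera("wrist"); cv2.imwrite("pics/w9.png",c["pixels"][:,:,::-1]); handle(*wcloud(c))
P,H=wcloud(c);A=P[...,:2]@XD;L=P[...,:2]@YD
m=(abs(P[...,2]-.032)<.004)&(A>.44)&(A<.64)&(abs(L+.309)<.066)&(H[...,1]<70);print("rim",rect(P[m]))
c=r.read_camera("scene");P,H,I=cloud(c);z=P[...,2]
m=(z>.19)&(z<.25)&(np.hypot(P[...,0]-.621,P[...,1]+.1975)<.03);print("plunger z",np.median(z[m]))
E
```

```text
pos [0.4449 0.1377 0.1207] a,l 0.3466 -0.3111 z_t [ 0.386  0.666 -0.639] j [-0.589  0.472  2.34   1.252  0.942 -1.147] gap 0.0438 F [ 0.4  0.2 -0.6] gf 0.0 t 20.85
handle [269, 154, 17, 82, 1257] a [0.4176 0.4182 0.4212 0.4628] l [-0.315  -0.3086 -0.3023] zmax 0.075
rim ((540.0982055664062, 304.2863464355469), (142.56591796875, 120.72816467285156), 60.191959381103516)
plunger z 0.23036502286630456
```

View pics/w9.png

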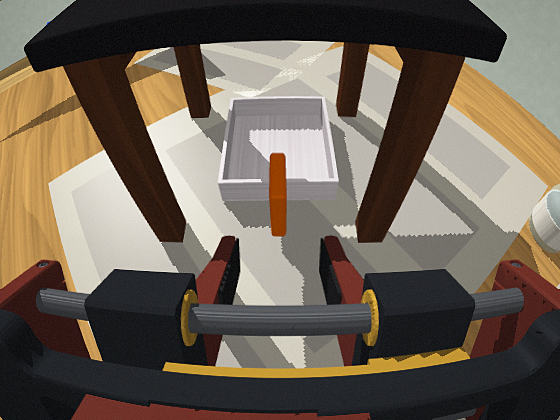

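The tray (278,150) stands square between the legs under the top, with its blade at (278,195) facing out. The fingers are clear and the plunger is up. Handing in.

```bash
python3 -c "
from rig import r
print(r.close_job())"
```

```text
the job is handed in; nothing more can be done
None
```

The job is handed in; the verdict wasn't shown. By my last measurements, the tray was drawn out, set under the spout and the plunger pressed to its stop, and the tray is back under the bench, let go, about 15 mm to +x and 7 mm off the middle, with the plunger up and the bench unmoved.

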